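Fetch the drive shaft from under the stacked rollers

TASK

Bring out the drive shaft that lies in the low notch of the roller stand: first set the wooden chock on the flat end of the spare cradle and lay both rollers in the spare cradle's V-notches, then lay the shaft across the two V-blocks, midway along. Then put each roller back in the very notch of the roller stand it came from and set the chock back between them as it was. Do not let a roller or the shaft fall on the bench, and leave the ball bearing and the pillow block where they are.

Things in the scene. Friction and masses are not known exactly. Their poses are not given: they have to be found in the camera images.
- chock_c (a point): Loose wooden double chock, 60 mm tall: wedge 50 long (x), 20 high, 40 wide below, 80 wide on top, flanks 45 deg; on it a grip block 40 long (x), 25 thick (y, grasp here), 40 high. This point: middle of the grip, 46 mm above the flat underside. z up. At start it rests on both rollers, in the valley between them, point 135 mm above the bench; x is parallel to the rollers. 0.12 kg.
- idler_roller_c (a point): Loose idler roller: smooth plain steel tube, diameter 45 mm, 106 long, a journal of diameter 16 at each end, 184 long in all. Point: its centre; own x is the axis (it may roll). Rests by its journals. Starts in either upper notch of the roller stand. 0.45 kg.
- toothed_roller_c (a point): Loose toothed belt roller: aluminium, fine teeth along its length, diameter 45 mm, body 74 long between two thin dark flanges of diameter 52, a journal of diameter 16 at each end, 184 long in all. Point: its centre; own x is the axis. Grasp the teeth between the flanges. Starts in the other upper notch of the roller stand. 0.5 kg.
- drive_shaft_c (a point): Loose drive shaft: slender steel shaft, diameter 22 mm over 170, stepped to 16 at both ends, 210 long in all. Point: its centre; own x is the axis. Starts in the low middle notch of the roller stand, axis 42 mm above the bench, below and between the rollers, its middle under the chock; the 51 mm gap between the rollers is too narrow for fingers. 0.6 kg.
- roller_stand: Fixed roller stand, base plate 200 x 156 x 10 mm. Origin: centre of underside, on the bench; x along the rollers, y across, z up. Black comb plates 14 thick at x=-75 and +75, tops 92 up, with 90-deg V-notches at y=+48 and -48 (mouth 36 wide; roller axis 85 up) and between them a slot 44 wide ending in a V at y=0 (shaft axis 42 up).
- spare_cradle: Fixed low empty cradle. Origin: on the bench, below the middle of its notches; x along them to its flat end, y across, z up. Base plate 156 wide, 10 thick, x=-95 to 180 mm. Black comb plates 14 thick at x=-75, 75, tops 62 up; 90-deg V-notches, mouth 36, at y=48, -48: roller (either one) centred at x=0, axis 55 up. Flat end for the chock: bare plate x=90 to 180, middle x=135, y=0, top 10 up.
- v_blocks: Fixed pair of steel V-blocks on a dark plate 200 x 110 x 12 mm. Origin: centre of the plate's underside, on the bench; x along the V, y across, z up. Blocks at x=-50 and +50, each 35 long, 54 wide, tops 54 up, with a 90-deg V (mouth 40) along y=0. The shaft lying in both Vs has its axis 49.6 mm above the bench, its centre at x=0.
- ball_bearing_c (a point): Bystander: steel ball bearing lying on the bench, diameter 42 mm, 13 high. Point: its centre.
- pillow_block_c (a point): Bystander: grey pillow block (bearing housing) on the bench, foot 70 x 26 mm, 38 high. Point: its centre.
Things that resemble listed ones, but are neither listed nor needed, are in the scene too. Leave any pink look-alike of the part that bears idler_roller_c alone.

How it is judged (in metres and radians):
On the way, in this order (a step that is already met when the one before it is completed fails the run):
1. the chock stands on the flat end of the spare cradle (x of chock_c in the frame of spare_cradle between 0.106 and 0.162 m and y of chock_c in the frame of spare_cradle between -0.045 and 0.045 m and z of chock_c in the frame of spare_cradle between 0.05 and 0.062 m and angle between chock_c's own z axis and vertical below 0.15 rad), for 0.2 s.
2. both rollers lie in the notches of the spare cradle (all of step 1 and x of idler_roller_c in the frame of spare_cradle between -0.016 and 0.016 m and z of idler_roller_c in the frame of spare_cradle between 0.048 and 0.062 m and (y of idler_roller_c in the frame of spare_cradle between 0.04 and 0.056 m or y of idler_roller_c in the frame of spare_cradle between -0.056 and -0.04 m) and angle between the x axis of each of idler_roller_c, toothed_roller_c and the x axis of spare_cradle, either way round below 0.12 rad and x of toothed_roller_c in the frame of spare_cradle between -0.016 and 0.016 m and z of toothed_roller_c in the frame of spare_cradle between 0.048 and 0.062 m and (y of toothed_roller_c in the frame of spare_cradle between 0.04 and 0.056 m or y of toothed_roller_c in the frame of spare_cradle between -0.056 and -0.04 m)), for 0.2 s.
3. the shaft lies across both V-blocks (x of drive_shaft_c in the frame of v_blocks between -0.015 and 0.015 m and y of drive_shaft_c in the frame of v_blocks between -0.006 and 0.006 m and z of drive_shaft_c in the frame of v_blocks between 0.044 and 0.055 m and angle between the x axis of drive_shaft_c and the x axis of v_blocks, either way round below 0.12 rad), for 0.2 s.
At the end, for the whole second after the job is handed in: Rollers within 14 mm of their start places, axes within 0.12 rad of the stand's; chock grip within 15 mm of its start, upright within 0.15 rad, in line within 0.2; shaft in both V-blocks within 15 mm along, 6 mm across, axis 44 to 55 mm up, in line within 0.12 rad; all at rest, released (all of step 3 and distance of each of idler_roller_c, toothed_roller_c from where it was at the start of the episode below 0.014 m and angle between the x axis of each of idler_roller_c, toothed_roller_c and the x axis of roller_stand, either way round below 0.12 rad and distance of chock_c from where it was at the start of the episode below 0.015 m and angle between chock_c's own z axis and vertical below 0.15 rad and angle between the x axis of chock_c and the x axis of roller_stand, either way round below 0.2 rad and linear speed of each of idler_roller, toothed_roller, drive_shaft, chock below 0.02 m/s); the robot touches nothing.
It fails at once if a roller or the shaft fell on the bench (height (world z) of any of idler_roller_c, toothed_roller_c, drive_shaft_c below 0.03 m).
It fails at once if the ball bearing or pillow block was moved more than 30 mm (distance of any of ball_bearing_c, pillow_block_c from where it was at the start of the episode above 0.03 m).
It also fails if it takes over 128 s, if anything falls off the work surface, if the arm or the gripper's body presses on something with over 40 N, if the wrist force passes 120 N, or if a joint passes its speed limit or range.

ROBOT

A 6-joint arm with a two-finger parallel gripper is mounted at the origin on the work surface. World frame = base frame: x ahead of the robot, y to its left, z up, the work surface at z = 0. Lengths are in mm, angles in rad, forces in N, time in s.
With the tool pointing down it reaches from about 275 to 825 mm from the base axis. Payload 5.2 kg.
Tool frame: the origin (TCP) lies between the finger pads; the fingertips stand 25 mm ahead of it and the grasp point (between the pads) lies 6 mm ahead of it; x points along the fingers, z is the direction in which the jaws open and shut, and the axes are right-handed (so a half turn about x gives the same grasp; the last joint's range is limited). The gripper opens to 93 mm and grips with 3 to 60 N. Pads are 15 mm wide; open, the fingers measure 128 mm over their backs; the gripper's body (75 mm by 188 mm) begins 65 mm behind the grasp point.
Start: joints at [-1.349, 0.259, 1.535, -0, 1.348, -0.203], TCP at [226.697, -501.112, 243.653] pointing down, gripper open.
Joint ranges: [-3.14, 3.14], [-0.91, 2.08], [0.19, 2.58], [-1.22, 4.36], [0.22, 2.71], [-3.12, 3.12]. Speed limits (rad/s): [2.57, 2.57, 3.14, 3.14, 3.14, 3.14].

INTERFACE

Orientations are given as a rotation vector (axis times angle).
In Python, from rig import manip, viewer, close_job, nets gives the robot as it stands. The module is installed in compiled form; this text tells all that it offers.
- The arm moves only by the tool jog_arm, never from a script. Its argument "moves" is a list that holds one entry, the list of rows, each a list of 7 numbers: the closure in counts, from 0 (fully open) to 255 (shut), then the shift along the tool's x, y, z in mm, then the turn, a rotation vector about the tool's x, y, z in rad. In form: [[[claw, tx, ty, tz, ax, ay, az], ...]]. A call has 1 to 8 rows; each row is the pose to reach, as a shift and turn from the pose commanded when the call began, along the tool's axes at that moment; what a row does not reach only later rows make up. A row lasts 1/10 s, in which the tool goes at most 50 mm and 8.59 degrees, less where a joint would pass 70% of its speed; a pose out of reach is approached as far as the arm can. A call with a gripper value outside its range is refused whole. The fingers move at their own pace and stop on an object; the grip force is fixed at half the most. Time passes only in rows, so rows that repeat a pose let the fingers close. It gives the time, the measured TCP pose, the force and the opening at its end, in the units of the state.
- manip.get_obs(): the state, without advancing time (a new reading comes with each control period).
- viewer.grab_frame(name): name is "scene" or "top" or "wrist"; returns a dict with "image" (480x640x3 uint8, red, green, blue), "vfov" (degrees; the focal length in pixels is half the picture's height over the tangent of half this angle, whatever the lens; pixels are square), "cx", "cy" (the principal point, pixels), "rvec" (rotation vector, rad) and "tvec" (3), from world to camera coordinates, as OpenCV has them; the wrist camera has in their place "mount" (4x4, takes a point from camera to tool coordinates, whose origin is the TCP and whose axes are the tool frame's). Camera axes: x right, y down, z forward; pixel columns grow to the right and rows downward; lengths in mm; the calibration is good to about 2 mm. A picture is of the moment at which its call begins: read the wrist's pose just before it. There is no depth.
- close_job(): hands the job in, once; it reports no verdict.
Trained networks look in the newest picture that a camera, given by its name, has taken for a name from the list of things; names that differ only in an ending like _2 or _b are one class to them, and where a whole thing is asked for, a point or a joint stands for the part that bears it (a point fixed in the world has none). Each returns a list of dicts, best first, with "p" (0 to 1); they miss things now and then, are a little off and sometimes report something else, mostly with a low value. They report only what shows in the picture. A call takes as long as a camera call. They do not tell look-alikes from the thing itself.
- nets.boxes_of(camera, thing): "bbox" ([left, top, width, height] in pixels, round what is visible of it).
- nets.cut_out(camera, thing): "mask" (480x640 bool, what is visible of it) and "bbox" ([left, top, width, height] in pixels, round what is visible of it).
- nets.landmark_of(camera, thing): "at" ([row, column] in pixels: a listed point, or the origin of a listed thing).
The state is a dict: "time_s": time; "joint_positions": joint angles; "joint_velocities": joint speeds; "joint_torque": joint torques, N m; "position": TCP position; "eef_rot": TCP orientation; "force": force on the tool from outside, world axes, zero at the start; "wrist_torque": the same for the moment, N m; "width": opening from 0.0 (shut) to 1.0 (fully open).
Only numpy, scipy, OpenCV 4.12 (cv2) and the standard library are available. Lean on these libraries where they do the work, as an engineer would, in place of code of your own. Each camera call takes 0.05 s, during which the arm holds its last target. There are 200 camera calls.

## Working session

There is one attempt and no reset: what is moved stays moved. The work goes in short steps, Python scripts to look and compute and a tool call to move; the robot and the scene stay as the last step left them, time stands still between calls to the robot, and variables do not carry over. Pictures are saved under pics/ and viewed, about 12 in all and at most 16, crops included, and the job is handed in when it is done.

Besides the shell and the picture viewer there is one more tool, called after "Emit:" as name(argument=value, ...), one argument or row to a line, values as JSON. jog_arm: Moves the arm, as the interface text tells. Its arguments: {"type":"object","properties":{"moves":{"type":"array"}},"required":["moves"]}

```bash
mkdir -p pics
cat > h.py <<'E'
import numpy as np, cv2
from scipy.spatial.transform import Rotation as R
from rig import manip, viewer, close_job, nets
def cam(f):
    fl=240/np.tan(np.radians(f['vfov'])/2)
    K=np.array([[fl,0,f['cx']],[0,fl,f['cy']],[0,0,1.]])
    if 'mount' in f and f.get('mount') is not None:
        o=f['obs'];T=np.eye(4);T[:3,:3]=R.from_rotvec(o['eef_rot']).as_matrix();T[:3,3]=o['position']
        W=np.linalg.inv(T@np.array(f['mount']))
    else:
        W=np.eye(4);W[:3,:3]=R.from_rotvec(np.ravel(f['rvec'])).as_matrix();W[:3,3]=np.ravel(f['tvec'])
    return K,W
def grab(n,save=None):
    o=manip.get_obs();f=viewer.grab_frame(n);f['obs']=o
    if save: cv2.imwrite('pics/'+save,f['image'][:,:,::-1])
    return f
def ray(f,rc):
    K,W=cam(f);d=np.linalg.inv(K)@[rc[1],rc[0],1];Rw=W[:3,:3]
    return -Rw.T@W[:3,3],Rw.T@d
def onz(f,rc,z):
    c,d=ray(f,rc);return c+d*(z-c[2])/d[2]
def tri(obs):
    A=np.zeros((3,3));b=np.zeros(3)
    for f,rc in obs:
        c,d=ray(f,rc);d/=np.linalg.norm(d);P=np.eye(3)-np.outer(d,d);A+=P;b+=P@c
    return np.linalg.solve(A,b)
def proj(f,p):
    K,W=cam(f);q=W[:3,:3]@np.array(p)+W[:3,3];q=K@q;return q[:2]/q[2]
E
cat > a.py <<'E'
from h import *
np.set_printoptions(precision=1,suppress=True)
Z=dict(chock_c=135,idler_roller_c=85,toothed_roller_c=85,drive_shaft_c=42,roller_stand=0,spare_cradle=0,v_blocks=0,ball_bearing_c=6,pillow_block_c=19)
for n in ['scene','top']:
    f=grab(n,n+'0.png')
    print(n,f['vfov'],ray(f,(240,320)))
    for t,z in Z.items():
        for r in nets.landmark_of(n,t)[:3]: print(n,t,round(r['p'],2),np.array(r['at']),onz(f,r['at'],z))
E
python3 a.py
```

```text
scene 56.67389000362016 (array([1034.9,  225.3,  771.4]), array([-0.7, -0.2, -0.7]))
scene chock_c 0.91 [257.8 409.2] [461.3 268.6 135. ]
scene idler_roller_c 0.97 [219.1 459.3] [276.3 368.7  85. ]
scene idler_roller_c 0.81 [384.2 512.6] [648.3 462.5  85. ]
scene idler_roller_c 0.69 [395.1 364.3] [723.4 230.9  85. ]
scene toothed_roller_c 0.66 [272.4 387.1] [464.9 233.3  85. ]
scene drive_shaft_c 0.96 [291.  401.3] [470.5 268.1  42. ]
scene roller_stand 0.66 [300.1 398.9] [463.  268.3   0. ]
scene spare_cradle 0.77 [252.  151.8] [ 464.  -300.3    0. ]
scene v_blocks 0.63 [289.  267.1] [501.5 -10.3   0. ]
scene ball_bearing_c 0.63 [330.9 324. ] [576.8 132.4   6. ]
scene pillow_block_c 0.92 [259.9 208. ] [ 469.6 -156.    19. ]
top 52.606992525683296 (array([ 313.1,   74.6, 1185.6]), array([ 0.2,  0. , -1. ]))
top chock_c 0.77 [247.9 233.5] [460.5 277.2 135. ]
top idler_roller_c 0.86 [362.2 194.8] [211.8 361.3  85. ]
top idler_roller_c 0.78 [192.8 160.2] [594.2 462.1  85. ]
top idler_roller_c 0.72 [161.9 265.7] [672.6 220.1  85. ]
top toothed_roller_c 0.9 [250.3 264.2] [463.  216.7  85. ]
top drive_shaft_c 0.98 [248.8 244.6] [471.8 268.8  42. ]
top roller_stand 0.76 [255.2 244.4] [461.8 275.8   0. ]
top spare_cradle 0.77 [256.3 476.2] [ 467.1 -295.4    0. ]
top v_blocks 0.63 [243.5 360.3] [495.  -9.   0.]
top ball_bearing_c 0.52 [209.4 306. ] [577.7 126.6   6. ]
top ball_bearing_c 0.28 [248.7 237. ] [476.8 293.5   6. ]
top pillow_block_c 0.61 [248.9 417.4] [ 480.8 -146.6   19. ]
```

View pics/top0.png

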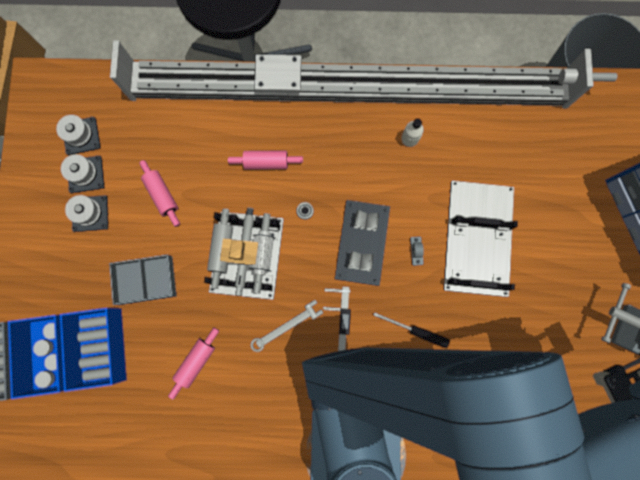

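View pics/scene0.png

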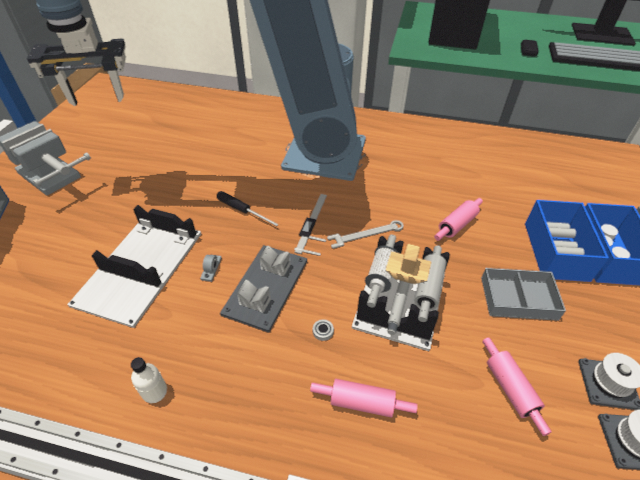

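The plain idler lies in the stand's +y notch (top px ~218,250) and the toothed roller in the −y notch (264,250). The stand is at (247,255), the V-blocks at (362,243) and the cradle at (480,240), with its flat end toward world +x. Next I need the camera mount and the first move.

```bash
cat >> h.py <<'E'
def pose(x,y,z,yaw,o=None):
    """tool down (x=-Z); jaw axis z_tool at heading yaw+90deg from world x, nearest of the two half turns; prints shift, turn in tool axes"""
    o=o or manip.get_obs();R0=R.from_rotvec(o['eef_rot']);best=None
    for s in (1,-1):
        zt=s*np.array([-np.sin(yaw),np.cos(yaw),0]);xt=np.array([0,0,-1.]);yt=np.cross(zt,xt)
        R1=R.from_matrix(np.column_stack([xt,yt,zt]));rv=(R0.inv()*R1).as_rotvec()
        if best is None or np.linalg.norm(rv)<np.linalg.norm(best): best=rv
    return np.round(R0.inv().apply(np.array([x,y,z])-o['position']),1),np.round(best,3)
E
python3 - <<'E'
from h import *
np.set_printoptions(precision=3,suppress=True)
f=grab('wrist','w0.png');print(f['mount'],f['vfov'],f['obs']['position'],R.from_rotvec(f['obs']['eef_rot']).as_matrix(),f['obs']['width'],f['obs']['force'])
print(pose(420,-295,380,0),pose(420,270,380,0))
E
```

```text
[[   0.      -0.297    0.955 -142.342]
 [   0.002   -0.955   -0.297   83.359]
 [   1.       0.002    0.       0.492]
 [   0.       0.       0.       1.   ]] 71.97866139977992 [ 226.692 -501.11   243.654] [[ 0.     0.911  0.412]
 [ 0.     0.412 -0.911]
 [-1.     0.    -0.   ]] 0.9989967621330229 [ 0.268 -0.418 -0.169]
(array([-136.3,  261.1, -108.1]), array([ 0.425,  0.   , -0.   ])) (array([-136.3,  493.9, -622.9]), array([ 0.425,  0.   , -0.   ]))
```

Emit:
jog_arm(
  moves=[
    [[0,-100,385,-50,0.425,0,0],[0,-100,385,-50,0.425,0,0],[0,-100,385,-50,0.425,0,0],[0,-100,385,-50,0.425,0,0],[0,-100,385,-50,0.425,0,0],[0,-100,385,-50,0.425,0,0],[0,-100,385,-50,0.425,0,0],[0,-100,385,-50,0.425,0,0]],
  ],
)

```text
time_s: 1.85
position: [548.6, -301.6, 341.4]
eef_rot: [1.209, 1.209, -1.209]
force: [-0.1, -0.7, 0.9]
width: 1.002
```

Emit:
jog_arm(
  moves=[
    [[0,0,0,0,0,0,0],[0,0,0,0,0,0,0]],
  ],
)

```text
time_s: 2.05
position: [547.8, -302.1, 340.4]
eef_rot: [1.207, 1.211, -1.208]
force: [-0.7, -0.4, 0.3]
width: 1.002
```

Run:
```python
from h import *
np.set_printoptions(precision=1,suppress=True)
f=grab('wrist','w1.png')
for t,z in dict(spare_cradle=0,v_blocks=0,pillow_block_c=19).items():
    for r in nets.landmark_of('wrist',t)[:2]: print(t,r['p'],np.array(r['at']),onz(f,r['at'],z))
m=nets.cut_out('wrist','spare_cradle')
if m:
    mm=m[0]['mask'].astype(np.uint8);c=max(cv2.findContours(mm,0,2)[0],key=cv2.contourArea)
    print(m[0]['p'],cv2.approxPolyDP(cv2.convexHull(c),6,True).reshape(-1,2))
```

```text
spare_cradle 0.79 [242.7 324.1] [ 471.5 -297.2    0. ]
v_blocks 0.8 [228.3 136.9] [493.4 -13.1   0. ]
pillow_block_c 0.68 [238.5 226.3] [ 483.7 -153.4   19. ]
pillow_block_c 0.36 [242.2 325.2] [ 478.6 -299.    19. ]
0.65 [[281 114]
 [393 126]
 [368 315]
 [269 304]]
```

View pics/w1.png

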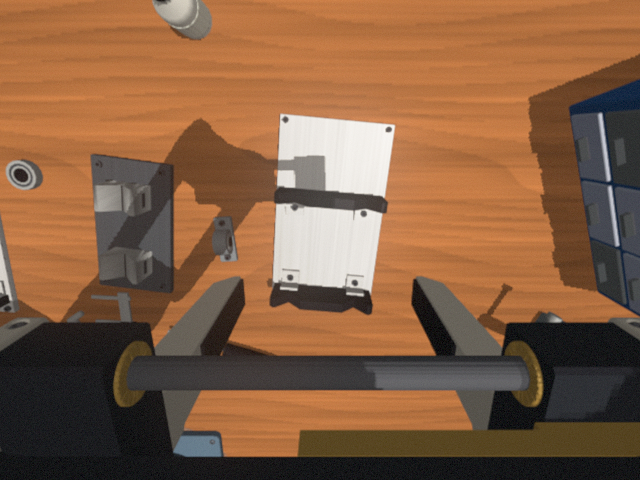

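```bash
cat >> h.py <<'E'
def rect(f,z,x0,x1,y0,y1,s=2):
    """orthophoto of plane z; row 0 = x1 (far), col 0 = y1 (left); s px/mm"""
    W=np.array([[x1,y1,z],[x1,y0,z],[x0,y0,z],[x0,y1,z]],float)
    src=np.float32([proj(f,p) for p in W]);w=int((y1-y0)*s);h=int((x1-x0)*s)
    return cv2.warpPerspective(f['image'],cv2.getPerspectiveTransform(src,np.float32([[0,0],[w,0],[w,h],[0,h]])),(w,h))[:,:,::-1].copy()
def draw(im,ext,s,fr,pts,col):
    x0,x1,y0,y1=ext;a=fr[2];c,si=np.cos(a),np.sin(a)
    q=[(int(round((y1-(fr[1]+si*p[0]+c*p[1]))*s*16)),int(round((x1-(fr[0]+c*p[0]-si*p[1]))*s*16))) for p in pts]
    cv2.polylines(im,[np.array(q)],True,col,1,cv2.LINE_AA,4)
E
python3 - <<'E'
from h import *
np.set_printoptions(precision=2,suppress=True)
f=grab('wrist');E=(350,670,-400,-190)
im=rect(f,10,*E)
w=(im.min(2)>150).astype(np.uint8)
ys,xs=np.nonzero(w)
c=max(cv2.findContours(w,0,2)[0],key=cv2.contourArea);r=cv2.minAreaRect(c)
print(r, 'world top part centre',E[1]-r[0][1]/2,E[3]-r[0][0]/2)
b=cv2.boxPoints(r);print([(E[1]-p[1]/2,E[3]-p[0]/2) for p in b])
# left/right edge lines
n,l,st,ce=cv2.connectedComponentsWithStats(w);k=1+np.argmax(st[1:,4]);m=l==k
L=[];Rr=[]
for y in range(0,im.shape[0],4):
    q=np.nonzero(m[y])[0]
    if len(q)>240: L.append((y,q[0]));Rr.append((y,q[-1]))
for S in (L,Rr):
    S=np.array(S);p=np.polyfit(S[:,0],S[:,1],1);print(len(S),'yaw',p[0],'y at x=470',E[3]-np.polyval(p,(E[1]-470)*2)/2)
T=[]
for x in range(60,360,4):
    q=np.nonzero(m[:,x])[0]
    if len(q)>50:T.append((x,q[0]))
T=np.array(T);T=T[3:-3];p=np.polyfit(T[:,0],T[:,1],1);print('top slope',p[0],'x at y=-297',E[1]-np.polyval(p,(E[3]+297)*2)/2)
cv2.imwrite('pics/r1.png',np.hstack([im,rect(f,62,*E)]))
E
```

```text
((217.703857421875, 409.1310119628906), (312.6278381347656, 270.1263427734375), 5.005832195281982) world top part centre 465.4344940185547 -298.8519287109375
[(np.float32(404.98026), np.float32(-215.10046)), (np.float32(539.52826), np.float32(-226.88568)), (np.float32(525.88873), np.float32(-382.6034)), (np.float32(391.34076), np.float32(-370.81818))]
59 yaw -0.08024547048509643 y at x=470 -221.5926943308007
59 yaw -0.06578024547048526 y at x=470 -376.8010520163647
top slope 0.03246255023748661 x at y=-297 528.1055109000122
```

```bash
cat > ov.py <<'E'
from h import *
import sys
def box(xa,xb,ya,yb): return [(xa,ya),(xb,ya),(xb,yb),(xa,yb)]
E
python3 - <<'E'
from ov import *
f=grab('wrist');E=(350,670,-400,-190)
im=rect(f,10,*E)
fr=(470,-299.2,-0.083)
w=(im.min(2)>150).astype(np.uint8)
# top edge of plate beyond far comb
for dy in (-60,-30,0,30,60):
    col=int((E[3]-(fr[1]-0.083*180+dy))*2);q=np.nonzero(w[:,col])[0];print(dy,'edge x',E[1]-q[0]/2)
a=im.copy();draw(a,E,2,fr,box(-95,180,-78,78),(0,0,255))
b=rect(f,62,*E)
for s in(-75,75):draw(b,E,2,fr,box(s-7,s+7,-66,66),(0,0,255))
for y in(-48,48):draw(b,E,2,fr,box(-90,90,y-18,y+18),(0,255,0))
o=np.hstack([a,b]);cv2.imwrite('pics/r1.png',cv2.resize(o,None,fx=.9,fy=.9))
E
```

```text
-60 edge x 646.0
-30 edge x 648.5
0 edge x 651.5
30 edge x 653.5
60 edge x 656.5
```

View pics/r1.png

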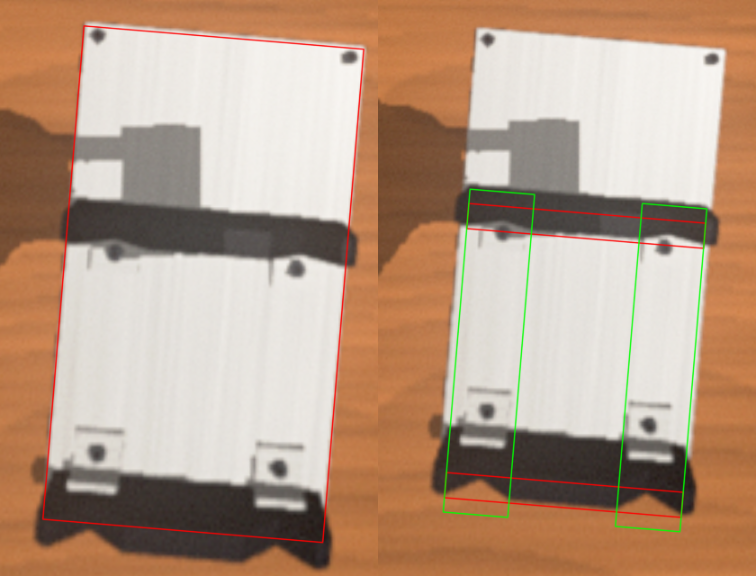

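The picture shows the cradle plate and combs matching the overlay once x is shifted about +1.5 mm, so the cradle frame is (471.5, -299, yaw -0.083). Next is the stand.

Emit:
jog_arm(
  moves=[
    [[0,0,0,-380,0,0,0],[0,0,0,-380,0,0,0],[0,0,0,-380,0,0,0],[0,0,0,-380,0,0,0],[0,0,0,-380,0,0,0],[0,0,0,-380,0,0,0],[0,0,0,-380,0,0,0],[0,0,0,-380,0,0,0]],
  ],
)

```text
time_s: 3.2
position: [546.4, 79.8, 341.1]
eef_rot: [1.209, 1.21, -1.208]
force: [0.0, -0.0, 0.0]
width: 0.999
```

Emit:
jog_arm(
  moves=[
    [[0,0,0,-190,0,0,0],[0,0,0,-190,0,0,0],[0,0,0,-190,0,0,0],[0,0,0,-190,0,0,0],[0,0,0,-190,0,0,0],[0,0,0,-190,0,0,0],[0,0,0,-190,0,0,0]],
  ],
)

```text
time_s: 3.9
position: [547.4, 265.6, 340.7]
eef_rot: [1.21, 1.208, -1.211]
force: [0.9, -0.4, -0.3]
width: 0.998
```

Run:
```python
from h import *
np.set_printoptions(precision=1,suppress=True)
f=grab('wrist','w2.png');print(f['obs']['position'],f['obs']['eef_rot'],f['obs']['time_s'])
for t,z in dict(chock_c=135,idler_roller_c=85,toothed_roller_c=85,drive_shaft_c=42,roller_stand=0,v_blocks=0).items():
    for r in nets.landmark_of('wrist',t)[:3]: print(t,r['p'],np.array(r['at']),onz(f,r['at'],z))
E=(350,580,180,370)
o=np.hstack([rect(f,10,*E),rect(f,85,*E)]);cv2.imwrite('pics/r2.png',o)
```

```text
[547.4 265.6 340.7] [ 1.2  1.2 -1.2] 3.9
chock_c 0.92 [289.4 327.1] [458.8 265.9 135. ]
idler_roller_c 0.84 [ 74.5 354.6] [693.1 235.7  85. ]
idler_roller_c 0.78 [393.7 259.3] [264.  366.4  85. ]
idler_roller_c 0.68 [269.4 288.6] [462.8 316.   85. ]
toothed_roller_c 0.81 [271.5 360.2] [459.8 222.8  85. ]
roller_stand 0.86 [246.  322.4] [465.9 273.3   0. ]
roller_stand 0.65 [177.5 420.6] [570.8 130.5   0. ]
v_blocks 0.9 [223.6 512.4] [501.6 -14.1   0. ]
v_blocks 0.2 [236.4 608.4] [ 481.4 -164.5    0. ]
```

View pics/r2.png

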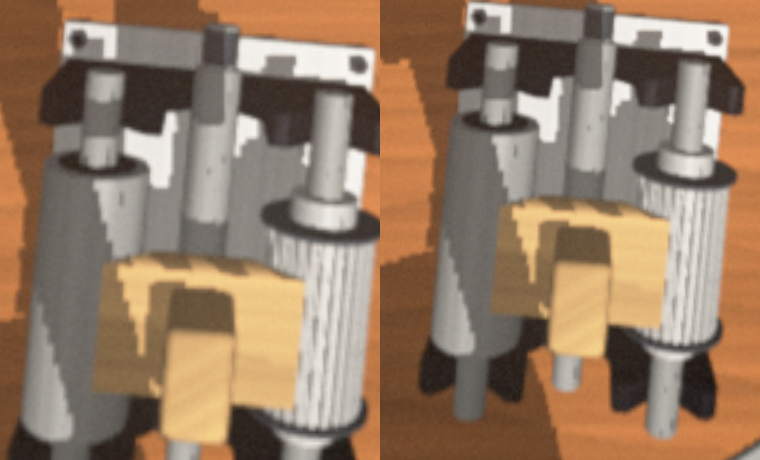

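The idler is on the +y side, with its axis from px (500,45) to (470,418). The toothed roller is on the −y side, (692,62) to (661,437). The chock grip top is at (579,310). That puts the stand at about (460, 269.7, yaw -0.085) and the chock at about (459, 269.8).

```bash
cat > t.py <<'E'
from h import *
import sys
a=[float(v) for v in sys.argv[1:]]
o=manip.get_obs()
for i in range(0,len(a),4): print(a[i:i+4],*pose(*a[i:i+4],o))
E
python3 t.py 459 269.7 200 -.085 459 269.7 141 -.085
```

```text
[459.0, 269.7, 200.0, -0.085] [140.9 -88.5  -3.3] [ 0.084 -0.    -0.   ]
[459.0, 269.7, 141.0, -0.085] [199.9 -88.5  -3.3] [ 0.084 -0.    -0.   ]
```

Emit:
jog_arm(
  moves=[
    [[90,140,-88,-3,0.085,0,0],[90,140,-88,-3,0.085,0,0],[90,140,-88,-3,0.085,0,0],[90,140,-88,-3,0.085,0,0],[90,170,-88,-3,0.085,0,0],[90,199,-88,-3,0.085,0,0],[90,199,-88,-3,0.085,0,0],[90,199,-88,-3,0.085,0,0]],
  ],
)

```text
time_s: 5.05
position: [459.3, 269.9, 142.0]
eef_rot: [1.271, 1.168, -1.272]
force: [-0.8, -0.1, -0.3]
width: 0.648
```

```bash
python3 - <<'E'
from h import *
f=grab('wrist','w3.png');print(f['obs']['position'],f['obs']['force'],f['obs']['width'])
E
python3 t.py 459 269.7 141 -.085
```

```text
[459.30273072 269.91684779 142.01916799] [-0.77848894 -0.1081747  -0.33233437] 0.6481200483785731
[459.0, 269.7, 141.0, -0.085] [ 1.9 -1.1  0.6] [-0.    -0.001 -0.002]
```

View pics/w3.png

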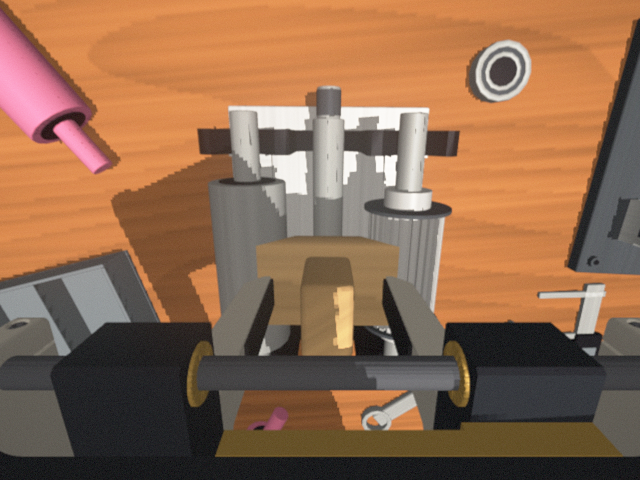

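Emit:
jog_arm(
  moves=[
    [[255,0,0,0,0,0,0],[255,0,0,0,0,0,0],[255,0,0,0,0,0,0],[255,0,0,0,0,0,0],[255,-20,0,0,0,0,0],[255,-60,0,0,0,0,0],[255,-110,0,0,0,0,0],[255,-110,0,0,0,0,0]],
  ],
)

```text
time_s: 5.9
position: [462.5, 271.3, 258.8]
eef_rot: [1.281, 1.162, -1.26]
force: [0.0, -0.4, -1.4]
width: 0.267
```

```bash
python3 t.py 606 -310.4 200 -.083 606 -310.4 63 -.083
```

```text
[606.0, -310.4, 200.0, -0.083] [ 58.1 191.6 567.7] [-0.002 -0.005 -0.012]
[606.0, -310.4, 63.0, -0.083] [195.1 190.  568.4] [-0.002 -0.005 -0.012]
```

Emit:
jog_arm(
  moves=[
    [[255,0,120,360,0,0,0],[255,0,120,360,0,0,0],[255,0,120,360,0,0,0],[255,0,120,360,0,0,0],[255,0,120,360,0,0,0],[255,0,120,360,0,0,0],[255,0,120,360,0,0,0],[255,0,120,360,0,0,0]],
  ],
)

```text
time_s: 6.7
position: [548.2, -102.5, 250.9]
eef_rot: [1.273, 1.166, -1.274]
force: [-0.6, 0.8, -0.8]
width: 0.266
```

Emit:
jog_arm(
  moves=[
    [[255,0,71,208,0,0,0],[255,0,71,208,0,0,0],[255,0,71,208,0,0,0],[255,0,71,208,0,0,0],[255,0,71,208,0,0,0],[255,60,71,208,0,0,0],[255,100,71,208,0,0,0],[255,100,71,208,0,0,0]],
  ],
)

```text
time_s: 7.5
position: [596.4, -309.2, 142.5]
eef_rot: [1.273, 1.185, -1.278]
force: [-0.9, 1.0, -2.4]
width: 0.266
```

```bash
python3 t.py 606 -310.4 63 -.083; python3 -c "
from h import *
grab('wrist','w4.png');o=manip.get_obs();print(o['position'],o['width'])"
```

```text
[606.0, -310.4, 63.0, -0.083] [79.4 10.9  1.1] [-0.003 -0.009  0.015]
[ 598.55477422 -310.39993167  147.20355704] 0.2653114092180884
```

View pics/w4.png

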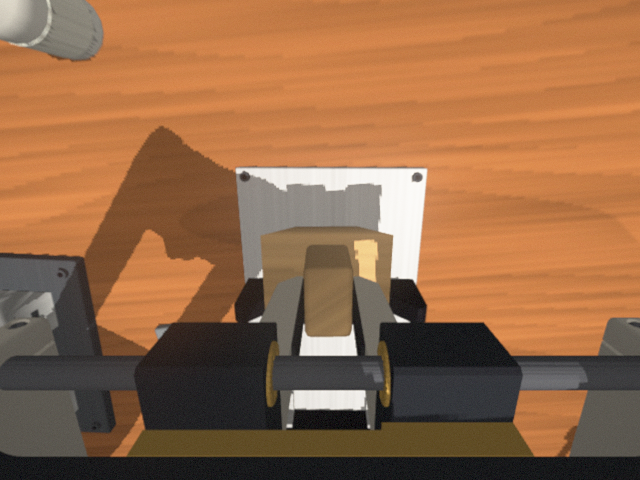

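Emit:
jog_arm(
  moves=[
    [[255,35,8,0,0,0,0],[255,65,8,0,0,0,0],[255,65,8,0,0,0,0],[255,65,8,0,0,0,0],[255,65,8,0,0,0,0]],
  ],
)

```text
time_s: 8.05
position: [610.9, -313.9, 90.3]
eef_rot: [1.271, 1.162, -1.27]
force: [-0.1, -0.5, 0.0]
width: 0.266
```

```bash
python3 t.py 606 -310.4 63 -.083; python3 -c "
from h import *
o=manip.get_obs();print(o['position'],o['width'])"
```

```text
[606.0, -310.4, 63.0, -0.083] [27.3 -5.3 -3.1] [-0.002  0.003 -0.005]
[ 610.87820197 -313.89262236   90.31746918] 0.2658550508311912
```

Emit:
jog_arm(
  moves=[
    [[255,10,-4,-3,0,0,0],[255,22,-4,-3,0,0,0],[255,25,-4,-3,0,0,0],[255,26,-4,-3,0,0,0],[255,26,-4,-3,0,0,0],[255,26,-4,-3,0,0,0],[255,26,-4,-3,0,0,0]],
  ],
)

```text
time_s: 8.75
position: [609.2, -310.5, 69.8]
eef_rot: [1.273, 1.156, -1.266]
force: [-4.6, 6.5, 35.3]
width: 0.267
```

Run:
```python
from h import *
f=grab('wrist','w5.png');g=grab('scene')
for _ in range(3):
    o=manip.get_obs();print(o['time_s'],o['position'],o['force'],o['joint_positions'],o['joint_velocities'])
    grab('top')
p=proj(g,(606,-310,50)).astype(int);c=g['image'][max(p[1]-110,0):p[1]+90,max(p[0]-110,0):p[0]+110,::-1]
cv2.imwrite('pics/m5.png',np.hstack([cv2.resize(f['image'][:,:,::-1],(533,400)),cv2.resize(c,(266,242)).repeat(1,0)[:242] if 0 else cv2.copyMakeBorder(cv2.resize(c,(266,242)),0,158,0,0,0)]))
```

```text
8.85 [ 609.18204828 -310.49775127   69.8250523 ] [-3.79152533  6.4034755  34.96386406] [-0.63504692  0.62979032  1.39791111  0.00200647  1.10158138  1.01972155] [-4.57177027e-04 -1.35563681e-03 -6.48097187e-05 -1.12226118e-03
 -1.21797885e-03 -1.12963208e-05]
8.9 [ 609.17537568 -310.496863     69.81268556] [-3.61617664  6.89967318 34.4023467 ] [-0.63507393  0.62980534  1.39791729  0.00205559  1.10159026  1.01967509] [-0.00033828  0.00069578 -0.00094323  0.00040699  0.00275893 -0.00022093]
8.95 [ 609.19581095 -310.53587008   69.84098193] [-3.97873575  6.43838886 35.21945188] [-0.63508836  0.62979749  1.3978533   0.00202429  1.10159187  1.01967322] [ 0.00107889  0.00153401 -0.00060167  0.00081923 -0.00182969 -0.0002496 ]
```

View pics/m5.png

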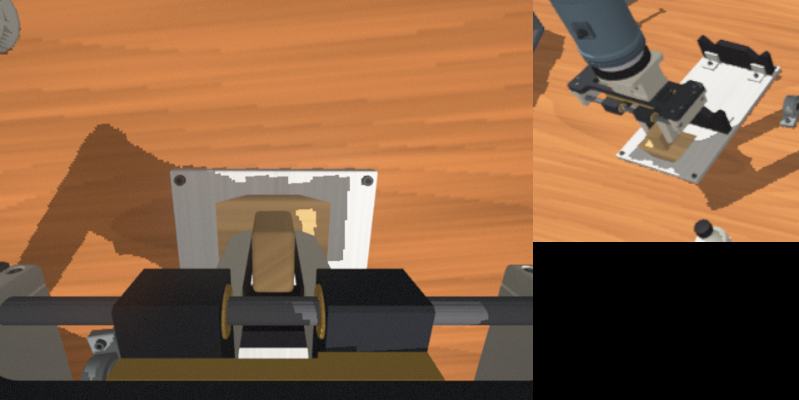

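Emit:
jog_arm(
  moves=[
    [[255,-3,0,0,0,0,0],[255,-6,0,0,0,0,0],[90,-6,0,0,0,0,0],[90,-6,0,0,0,0,0],[90,-6,0,0,0,0,0],[90,-50,0,0,0,0,0],[90,-90,0,0,0,0,0],[90,-90,0,0,0,0,0]],
  ],
)

```text
time_s: 9.8
position: [608.1, -311.6, 156.7]
eef_rot: [1.271, 1.157, -1.268]
force: [0.8, -1.3, 0.7]
width: 0.64
```

Emit:
jog_arm(
  moves=[
    [[90,-100,-30,0,0,0,0],[90,-100,-30,0,0,0,0],[90,-100,-30,0,0,0,0],[90,-100,-30,0,0,0,0]],
  ],
)

```text
time_s: 10.2
position: [575.7, -307.5, 252.0]
eef_rot: [1.272, 1.164, -1.271]
force: [-0.5, -0.2, -0.7]
width: 0.647
```

```bash
python3 - <<'E'
from h import *
f=grab('wrist','w6.png');o=f['obs'];print(o['position'],o['width'],o['force'])
r=nets.landmark_of('wrist','chock_c');print([(q['p'],onz(f,q['at'],56)) for q in r[:2]])
E=(530,670,-380,-240);im=np.hstack([rect(f,70,*E),rect(f,10,*E)]);cv2.imwrite('pics/r6.png',im)
E
python3 t.py 464 317.5 240 -.085
```

```text
[ 575.7101599  -307.4514308   251.95308906] 0.6473815088086887 [-0.45263936 -0.22957714 -0.74697232]
[(0.59, array([ 605.99262579, -310.18483972,   56.        ]))]
[464.0, 317.5, 240.0, -0.085] [  10.  -163.7 -612.3] [-0.    -0.002  0.003]
```

View pics/r6.png

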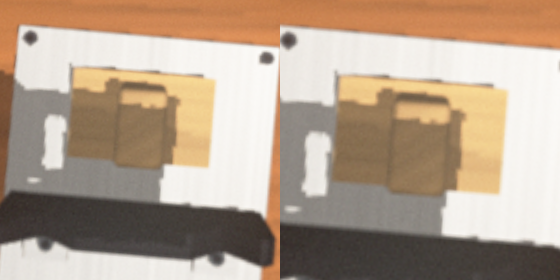

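The chock stands upright on the flat end at about (607, -311), so step 1 is met. Idler next.

Emit:
jog_arm(
  moves=[
    [[57,0,-90,-340,0,0,0],[57,0,-90,-340,0,0,0],[57,0,-90,-340,0,0,0],[57,0,-90,-340,0,0,0],[57,0,-90,-340,0,0,0],[57,0,-90,-340,0,0,0],[57,0,-90,-340,0,0,0],[57,0,-90,-340,0,0,0]],
  ],
)

```text
time_s: 11.1
position: [512.2, 45.2, 248.4]
eef_rot: [1.267, 1.177, -1.27]
force: [-0.7, -1.2, 0.3]
width: 0.777
```

Emit:
jog_arm(
  moves=[
    [[57,0,-74,-272,0,0,0],[57,0,-74,-272,0,0,0],[57,0,-74,-272,0,0,0],[57,0,-74,-272,0,0,0],[57,0,-74,-272,0,0,0],[57,0,-74,-272,0,0,0],[57,60,-74,-272,0,0,0],[57,60,-74,-272,0,0,0]],
  ],
)

```text
time_s: 11.9
position: [460.6, 315.9, 184.1]
eef_rot: [1.261, 1.172, -1.281]
force: [-1.1, -1.0, -1.0]
width: 0.771
```

Emit:
jog_arm(
  moves=[
    [[57,0,0,0,0,0,0],[57,0,0,0,0,0,0],[57,0,0,0,0,0,0]],
  ],
)

```text
time_s: 12.2
position: [465.6, 316.3, 192.2]
eef_rot: [1.275, 1.166, -1.271]
force: [0.1, -0.1, 1.3]
width: 0.778
```

```bash
python3 t.py 464 317.5 91 -.085;python3 - <<'E'
from h import *
f=grab('wrist','w7.png');o=f['obs'];print(o['position'],o['width'])
E=(350,580,180,370)
o=np.hstack([rect(f,85,*E),rect(f,42,*E)])
fr=(460.3,269.8,-.085)
a=o[:,:380].copy();b=o[:,380:].copy()
for y in(-48,48):draw(a,E,2,fr,[(-92,y-8),(92,y-8),(92,y+8),(-92,y+8)],(0,0,255))
draw(b,E,2,fr,[(-105,-8),(105,-8),(105,8),(-105,8)],(0,0,255))
cv2.imwrite('pics/r7.png',np.hstack([a,b]))
E
```

```text
[464.0, 317.5, 91.0, -0.085] [101.2  -1.9  -0.9] [-0.002 -0.001 -0.002]
[465.56742325 316.31444869 192.20847208] 0.7777309894109572
```

View pics/r7.png

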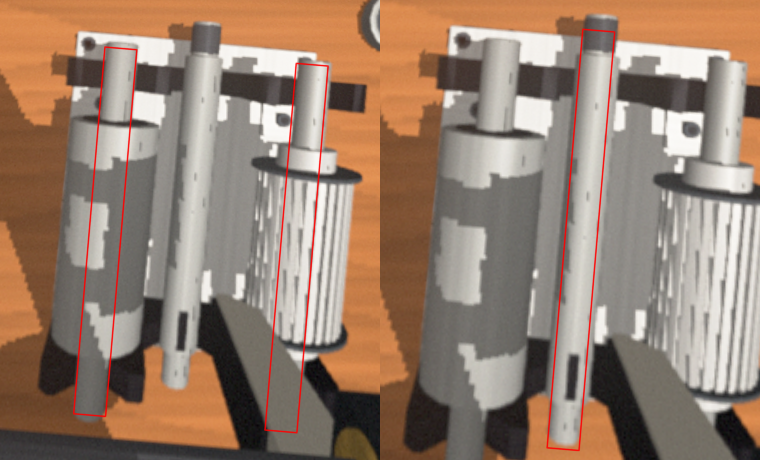

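Emit:
jog_arm(
  moves=[
    [[57,50,-2,-1,0,0,0],[57,85,-2,-1,0,0,0],[57,100,-2,-1,0,0,0],[57,100,-2,-1,0,0,0],[57,100,-2,-1,0,0,0],[57,100,-2,-1,0,0,0]],
  ],
)

```text
time_s: 12.85
position: [463.8, 318.4, 92.7]
eef_rot: [1.275, 1.166, -1.269]
force: [0.3, 0.2, 1.0]
width: 0.776
```

Emit:
jog_arm(
  moves=[
    [[255,0,0,0,0,0,0],[255,0,0,0,0,0,0],[255,0,0,0,0,0,0],[255,0,0,0,0,0,0]],
  ],
)

```text
time_s: 13.25
position: [462.4, 318.1, 91.0]
eef_rot: [1.272, 1.168, -1.271]
force: [1.2, 5.7, -0.3]
width: 0.487
```

```bash
python3 t.py 464 317.5 91 -.085
```

```text
[464.0, 317.5, 91.0, -0.085] [-0.   1.7  0.5] [-0. -0. -0.]
```

Emit:
jog_arm(
  moves=[
    [[255,-25,0,0,0,0,0],[255,-70,0,0,0,0,0],[255,-120,0,0,0,0,0],[255,-130,20,45,0,0,0],[255,-130,20,95,0,0,0],[255,-130,20,145,0,0,0],[255,-130,20,190,0,0,0],[255,-130,20,190,0,0,0]],
  ],
)

```text
time_s: 14.05
position: [464.7, 122.0, 219.6]
eef_rot: [1.272, 1.165, -1.279]
force: [-0.4, 0.5, -5.6]
width: 0.474
```

Emit:
jog_arm(
  moves=[
    [[255,0,40,376,0,0,0],[255,0,40,376,0,0,0],[255,0,40,376,0,0,0],[255,0,40,376,0,0,0],[255,0,40,376,0,0,0],[255,0,40,376,0,0,0],[255,0,40,376,0,0,0],[255,0,40,376,0,0,0]],
  ],
)

```text
time_s: 14.85
position: [473.5, -254.3, 219.6]
eef_rot: [1.273, 1.167, -1.274]
force: [0.5, 0.1, -5.5]
width: 0.477
```

Emit:
jog_arm(
  moves=[
    [[255,40,0,0,0,0,0],[255,70,0,0,0,0,0],[255,70,0,0,0,0,0],[255,70,0,0,0,0,0],[255,70,0,0,0,0,0]],
  ],
)

```text
time_s: 15.35
position: [475.1, -251.4, 152.3]
eef_rot: [1.271, 1.165, -1.27]
force: [1.2, 0.1, -5.8]
width: 0.477
```

```bash
python3 t.py 473.5 -251.4 61 -.083;python3 - <<'E'
from h import *
f=grab('wrist','w8.png');o=f['obs'];print(o['position'],o['width'],o['force'])
E
```

```text
[473.5, -251.4, 61.0, -0.083] [91.3 -1.8  0. ] [-0.001  0.001 -0.002]
[ 475.05429411 -251.37127081  152.27147707] 0.4772340506160621 [ 1.17420004  0.10668852 -5.77318842]
```

View pics/w8.png

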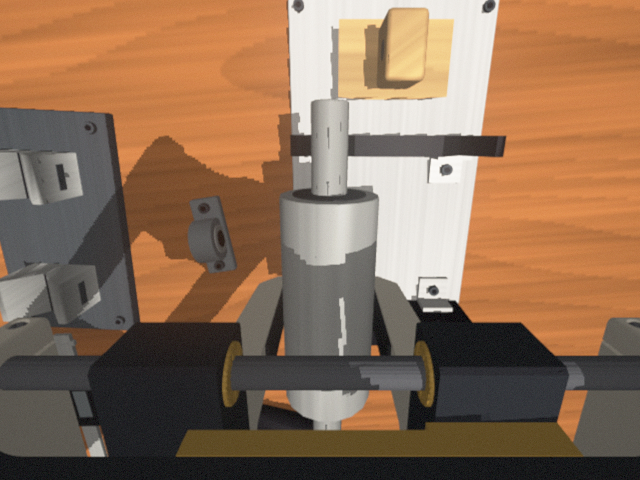

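Emit:
jog_arm(
  moves=[
    [[255,45,-1,0,0,0,0],[255,75,-1,0,0,0,0],[255,80,-1,0,0,0,0],[255,85,-1,0,0,0,0],[255,89,-1,0,0,0,0],[255,89,-1,0,0,0,0],[255,89,-1,0,0,0,0],[255,89,-1,0,0,0,0]],
  ],
)

```text
time_s: 16.2
position: [473.4, -251.4, 62.6]
eef_rot: [1.272, 1.166, -1.271]
force: [0.2, -0.2, -5.9]
width: 0.477
```

```bash
python3 t.py 473.5 -251.4 61 -.083
```

```text
[473.5, -251.4, 61.0, -0.083] [ 1.6  0.1 -0.1] [-0.002  0.001 -0.001]
```

Emit:
jog_arm(
  moves=[
    [[255,1.5,0,0,0,0,0],[255,2.5,0,0,0,0,0],[255,2.5,0,0,0,0,0]],
  ],
)

```text
time_s: 16.5
position: [473.5, -251.1, 61.0]
eef_rot: [1.271, 1.166, -1.27]
force: [-1.5, 3.9, 8.0]
width: 0.474
```

Emit:
jog_arm(
  moves=[
    [[57,0,0,0,0,0,0],[57,0,0,0,0,0,0],[57,0,0,0,0,0,0],[57,-20,0,0,0,0,0],[57,-65,0,0,0,0,0],[57,-110,0,0,0,0,0],[57,-150,0,0,0,0,0],[57,-150,0,0,0,0,0]],
  ],
)

```text
time_s: 17.3
position: [475.7, -253.3, 215.5]
eef_rot: [1.271, 1.155, -1.268]
force: [0.5, -0.9, 0.5]
width: 0.778
```

```bash
python3 t.py 456 222 200 -.085;python3 - <<'E'
from h import *
f=grab('wrist','w9.png');o=f['obs'];print(o['position'],o['width'],o['force'])
r=nets.landmark_of('wrist','idler_roller_c');print([(q['p'],onz(f,q['at'],55)) for q in r[:3]])
E
```

```text
[456.0, 222.0, 200.0, -0.085] [  11.6  -60.2 -472. ] [-0.     0.007 -0.01 ]
[ 475.71340439 -253.33327969  215.48608319] 0.7782935738717779 [ 0.45471735 -0.85973079  0.47908183]
[(0.76, array([ 477.52994528, -251.65945015,   55.        ]))]
```

Emit:
jog_arm(
  moves=[
    [[57,0,-50,-380,0,0,0],[57,0,-50,-380,0,0,0],[57,0,-50,-380,0,0,0],[57,0,-50,-380,0,0,0],[57,0,-50,-380,0,0,0],[57,0,-50,-380,0,0,0],[57,0,-50,-380,0,0,0],[57,0,-50,-380,0,0,0]],
  ],
)

```text
time_s: 18.2
position: [453.5, 134.7, 207.2]
eef_rot: [1.269, 1.172, -1.273]
force: [-0.1, 0.0, 0.7]
width: 0.777
```

Emit:
jog_arm(
  moves=[
    [[57,0,-10,-46,0,0,0],[57,0,-10,-92,0,0,0],[57,30,-10,-92,0,0,0],[57,60,-10,-92,0,0,0],[57,60,-10,-92,0,0,0],[57,60,-10,-92,0,0,0]],
  ],
)

```text
time_s: 18.8
position: [452.3, 224.0, 147.9]
eef_rot: [1.269, 1.17, -1.275]
force: [0.6, -0.5, 0.9]
width: 0.774
```

```bash
python3 t.py 456 222 91 -.085
```

```text
[456.0, 222.0, 91.0, -0.085] [56.9  4.1  1.6] [-0.     0.001  0.004]
```

Emit:
jog_arm(
  moves=[
    [[57,30,4,2,0,0,0],[57,50,4,2,0,0,0],[57,56,4,2,0,0,0],[57,56,4,2,0,0,0],[57,56,4,2,0,0,0]],
  ],
)

```text
time_s: 19.3
position: [458.2, 222.1, 94.6]
eef_rot: [1.273, 1.166, -1.27]
force: [0.1, -1.5, 0.3]
width: 0.774
```

```bash
python3 t.py 456 222 91 -.085;python3 - <<'E'
from h import *
f=grab('wrist','w10.png');o=f['obs'];print(o['position'],o['width'],o['force'])
E
```

```text
[456.0, 222.0, 91.0, -0.085] [ 3.5 -2.2  0.3] [-0.001 -0.001 -0.002]
[458.15909651 222.08290506  94.55257751] 0.7741652182513068 [ 0.07931794 -1.54744339  0.34188948]
```

View pics/w10.png

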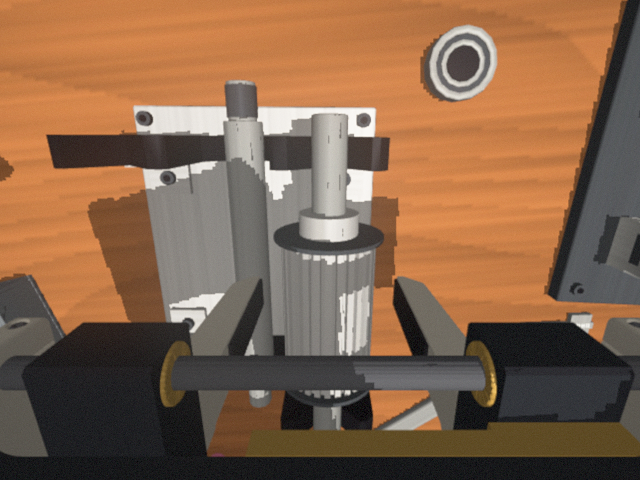

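The roller is centred between the fingers and square to them (axis at col ~330). Closing.

Emit:
jog_arm(
  moves=[
    [[57,3,-1,0,0,0,0],[57,3,-1,0,0,0,0],[255,3,-1,0,0,0,0],[255,3,-1,0,0,0,0],[255,3,-1,0,0,0,0],[255,3,-1,0,0,0,0],[255,3,-1,0,0,0,0]],
  ],
)

```text
time_s: 20.05
position: [456.1, 222.3, 90.2]
eef_rot: [1.272, 1.168, -1.272]
force: [0.8, 1.8, -0.7]
width: 0.477
```

Emit:
jog_arm(
  moves=[
    [[255,-25,0,0,0,0,0],[255,-70,0,0,0,0,0],[255,-120,0,0,0,0,0],[255,-130,20,45,0,0,0],[255,-130,20,95,0,0,0],[255,-130,20,145,0,0,0],[255,-130,20,190,0,0,0],[255,-130,20,190,0,0,0]],
  ],
)

```text
time_s: 20.85
position: [458.9, 26.0, 219.3]
eef_rot: [1.273, 1.164, -1.279]
force: [0.4, 1.3, -4.7]
width: 0.475
```

Emit:
jog_arm(
  moves=[
    [[255,0,40,376,0,0,0],[255,0,40,376,0,0,0],[255,0,40,376,0,0,0],[255,0,40,376,0,0,0],[255,0,40,376,0,0,0],[255,0,40,376,0,0,0],[255,0,40,376,0,0,0],[255,0,40,376,0,0,0]],
  ],
)

```text
time_s: 21.65
position: [467.2, -350.1, 218.8]
eef_rot: [1.273, 1.168, -1.274]
force: [0.0, 0.1, -4.7]
width: 0.476
```

Emit:
jog_arm(
  moves=[
    [[255,40,0,0,0,0,0],[255,70,0,0,0,0,0],[255,70,0,0,0,0,0],[255,70,0,0,0,0,0],[255,70,0,0,0,0,0]],
  ],
)

```text
time_s: 22.15
position: [468.8, -347.3, 151.9]
eef_rot: [1.271, 1.165, -1.271]
force: [0.1, -0.4, -4.6]
width: 0.476
```

```bash
python3 t.py 467.5 -347 61 -.083;python3 - <<'E'
from h import *
f=grab('wrist','w11.png');o=f['obs'];print(o['position'],o['width'],o['force'])
E
```

```text
[467.5, -347.0, 61.0, -0.083] [90.9 -1.5 -0.3] [-0.001  0.002 -0.002]
[ 468.81229883 -347.29175377  151.85784824] 0.47602263917313514 [ 0.08817082 -0.36785846 -4.57955569]
```

Emit:
jog_arm(
  moves=[
    [[255,45,-1,0,0,0,0],[255,75,-1,0,0,0,0],[255,80,-1,0,0,0,0],[255,85,-1,0,0,0,0],[255,89,-1,0,0,0,0],[255,90,-1,0,0,0,0],[255,91,-1,0,0,0,0],[255,91,-1,0,0,0,0]],
  ],
)

```text
time_s: 23.0
position: [467.6, -347.2, 60.6]
eef_rot: [1.272, 1.165, -1.271]
force: [0.8, 1.8, 2.0]
width: 0.475
```

Emit:
jog_arm(
  moves=[
    [[255,1,0,0,0,0,0],[255,1,0,0,0,0,0]],
  ],
)

```text
time_s: 23.2
position: [467.6, -347.1, 60.4]
eef_rot: [1.271, 1.165, -1.27]
force: [-0.7, 4.3, 8.7]
width: 0.473
```

Seated (8.7 N up). I'll release it, lift clear and check.

Emit:
jog_arm(
  moves=[
    [[57,0,0,0,0,0,0],[57,0,0,0,0,0,0],[57,0,0,0,0,0,0],[57,-20,0,0,0,0,0],[57,-65,0,0,0,0,0],[57,-110,0,0,0,0,0],[57,-160,0,0,0,0,0],[57,-160,0,0,0,0,0]],
  ],
)

```text
time_s: 24.0
position: [469.5, -350.0, 226.1]
eef_rot: [1.269, 1.153, -1.269]
force: [0.3, 0.1, 0.7]
width: 0.774
```

Emit:
jog_arm(
  moves=[
    [[57,-30,50,-49,0,0,0],[57,-30,60,-49,0,0,0],[57,-30,60,-49,0,0,0],[57,-30,60,-49,0,0,0]],
  ],
)

```text
time_s: 24.4
position: [530.7, -302.9, 247.5]
eef_rot: [1.27, 1.169, -1.271]
force: [-0.4, -0.7, -0.2]
width: 0.78
```

```bash
python3 - <<'E'
from ov import *
f=grab('wrist','w12.png');o=f['obs'];print(o['position'],o['width'],o['force'])
for t in('idler_roller_c','toothed_roller_c'):
  r=nets.landmark_of('wrist',t);print(t,[(q['p'],onz(f,q['at'],55)) for q in r[:3]])
E=(350,600,-400,-200);fr=(471.5,-299.2,-.083)
im=rect(f,55,*E,)
for y in(-48,48):draw(im,E,2,fr,box(-92,92,y-8,y+8),(0,0,255))
E2=(400,600,-70,50);g=grab('top');vb=rect(g,54,*E2);vb2=rect(g,12,*E2)
cv2.imwrite('pics/r12.png',np.hstack([im,cv2.copyMakeBorder(vb,0,100,0,0,0)]))
E
python3 t.py 550 -15 300 -.085
```

```text
[ 530.72872994 -302.87748297  247.54350506] 0.7798329379861122 [-0.37143018 -0.67636562 -0.16664503]
idler_roller_c [(0.69, array([ 478.83438761, -255.17250679,   55.        ]))]
toothed_roller_c [(0.93, array([ 471.21176758, -346.43656668,   55.        ]))]
[550.0, -15.0, 300.0, -0.085] [ -52.5   -4.6 -289.3] [-0.001 -0.001  0.002]
```

View pics/r12.png

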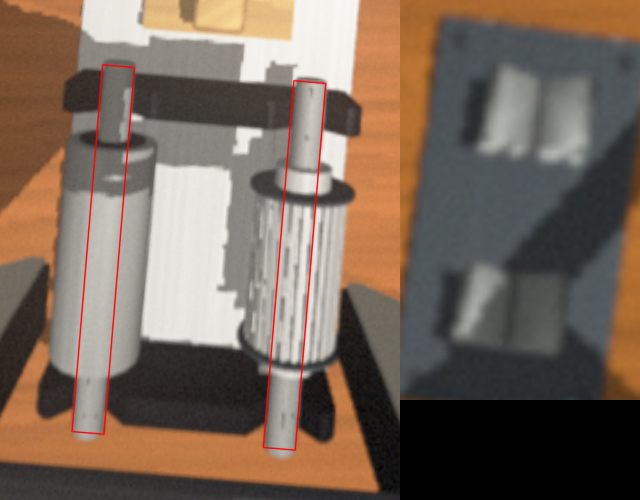

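Both rollers lie on the predicted notch lines, to about 2 mm, so step 2 is met. Next I look at the V-blocks on the way.

Emit:
jog_arm(
  moves=[
    [[57,-50,-5,-289,0,0,0],[57,-50,-5,-289,0,0,0],[57,-50,-5,-289,0,0,0],[57,-50,-5,-289,0,0,0],[57,-50,-5,-289,0,0,0],[57,-50,-5,-289,0,0,0],[57,-50,-5,-289,0,0,0],[57,-50,-5,-289,0,0,0]],
  ],
)

```text
time_s: 25.4
position: [550.0, -14.5, 298.1]
eef_rot: [1.27, 1.168, -1.271]
force: [0.1, -0.6, -1.1]
width: 0.777
```

Emit:
jog_arm(
  moves=[
    [[57,0,0,0,0,0,0],[57,0,0,0,0,0,0]],
  ],
)

```text
time_s: 25.6
position: [550.0, -16.4, 297.6]
eef_rot: [1.273, 1.167, -1.274]
force: [-0.2, -1.5, -0.6]
width: 0.775
```

Run:
```python
from ov import *
np.set_printoptions(precision=2,suppress=True)
f=grab('wrist','w13.png');o=f['obs'];print(o['position'],o['width'])
r=nets.landmark_of('wrist','v_blocks');print([(q['p'],onz(f,q['at'],0)) for q in r[:2]])
E=(380,620,-110,90);a=rect(f,12,*E)
hsv=cv2.cvtColor(a,cv2.COLOR_BGR2HSV);m=((hsv[:,:,1]<100)).astype(np.uint8)
m=cv2.morphologyEx(m,cv2.MORPH_OPEN,np.ones((15,15)))
c=max(cv2.findContours(m,0,2)[0],key=cv2.contourArea);q=cv2.minAreaRect(c);bp=cv2.boxPoints(q)
print(q,'centre',E[1]-q[0][1]/2,E[3]-q[0][0]/2)
cc=cv2.approxPolyDP(c,8,True).reshape(-1,2);print([(E[1]-p[1]/2,E[3]-p[0]/2) for p in cc])
cx,cy=E[1]-q[0][1]/2,E[3]-q[0][0]/2
ang=q[2] if q[2]<45 else q[2]-90
yaw=-np.radians(ang);print('yaw',yaw)
fr=(cx,cy,yaw)
draw(a,E,2,fr,box(-100,100,-55,55),(0,0,255))
b=rect(f,54,*E)
for x in(-50,50):
    draw(b,E,2,fr,box(x-17.5,x+17.5,-27,27),(0,0,255));draw(b,E,2,fr,box(x-17.5,x+17.5,-20,20),(0,255,0))
cv2.imwrite('pics/r13.png',np.hstack([a,b]))
```

```text
[550.04 -16.41 297.58] 0.775368767385433
[(0.74, array([500.  , -15.73,   0.  ]))]
((208.5567626953125, 243.07423400878906), (219.9864959716797, 400.72039794921875), 7.594643592834473) centre 498.46288299560547 -14.27838134765625
[(np.float64(603.5), np.float64(26.5)), (np.float64(407.0), np.float64(52.0)), (np.float64(393.0), np.float64(-55.0)), (np.float64(589.5), np.float64(-80.5))]
yaw -0.13255153621045318
```

View pics/r13.png

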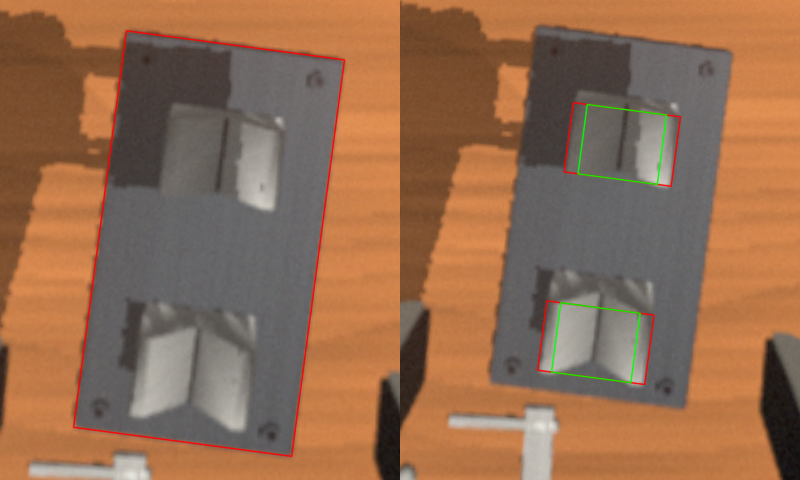

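The V-block overlay fits: frame (498.5, -14.3, yaw -0.1325). Now the shaft.

```bash
python3 t.py 463 269.6 150 -.085
```

```text
[463.0, 269.6, 150.0, -0.085] [ 147.8 -111.7 -277.1] [-0.003  0.     0.001]
```

Emit:
jog_arm(
  moves=[
    [[57,60,-111,-277,0,0,0],[57,60,-111,-277,0,0,0],[57,60,-111,-277,0,0,0],[57,60,-111,-277,0,0,0],[57,60,-111,-277,0,0,0],[57,60,-111,-277,0,0,0],[57,60,-111,-277,0,0,0],[57,105,-111,-277,0,0,0]],
  ],
)

```text
time_s: 26.5
position: [466.8, 273.0, 197.7]
eef_rot: [1.278, 1.164, -1.259]
force: [0.4, 0.8, -0.8]
width: 0.775
```

Emit:
jog_arm(
  moves=[
    [[57,45,0,0,0,0,0],[57,45,0,0,0,0,0],[57,45,0,0,0,0,0],[57,45,0,0,0,0,0]],
  ],
)

```text
time_s: 26.9
position: [465.3, 270.6, 150.6]
eef_rot: [1.275, 1.165, -1.269]
force: [0.1, -0.0, 0.2]
width: 0.774
```

```bash
python3 t.py 463 269.6 48 -.085;python3 - <<'E'
from ov import *
f=grab('wrist','w14.png')
r=nets.landmark_of('wrist','drive_shaft_c');print([(q['p'],onz(f,q['at'],42)) for q in r[:2]])
E
```

```text
[463.0, 269.6, 48.0, -0.085] [102.5  -2.5   1.3] [-0.001 -0.001 -0.004]
[(0.67, array([471.48667712, 269.70573984,  42.        ]))]
```

Emit:
jog_arm(
  moves=[
    [[57,40,1,1,0,0,0],[57,75,1,1,0,0,0],[57,95,1,1,0,0,0],[57,102,1,1,0,0,0],[57,102,1,1,0,0,0],[57,102,1,1,0,0,0],[57,102,1,1,0,0,0]],
  ],
)

```text
time_s: 27.7
position: [465.5, 270.1, 47.9]
eef_rot: [1.274, 1.166, -1.269]
force: [-0.3, -0.3, -1.1]
width: 0.776
```

Emit:
jog_arm(
  moves=[
    [[255,0,0,0,0,0,0],[255,0,0,0,0,0,0],[255,0,0,0,0,0,0],[255,0,0,0,0,0,0],[255,0,0,0,0,0,0],[255,0,0,0,0,0,0]],
  ],
)

```text
time_s: 28.3
position: [464.1, 269.6, 46.2]
eef_rot: [1.272, 1.168, -1.272]
force: [0.1, -0.3, 0.3]
width: 0.305
```

Emit:
jog_arm(
  moves=[
    [[255,0,0,0,0,0,0],[255,0,0,0,0,0,0],[255,0,0,0,0,0,0]],
  ],
)

```text
time_s: 28.6
position: [464.2, 269.7, 46.1]
eef_rot: [1.272, 1.168, -1.272]
force: [-0.4, 0.9, -0.7]
width: 0.225
```

Emit:
jog_arm(
  moves=[
    [[255,-15,0,0,0,0,0],[255,-50,0,0,0,0,0],[255,-90,0,0,0,0,0],[255,-90,0,0,0,0,0],[255,-90,0,0,0,0,0],[255,-90,0,0,0,0,0]],
  ],
)

```text
time_s: 29.2
position: [462.4, 268.9, 133.8]
eef_rot: [1.268, 1.17, -1.276]
force: [0.0, -0.3, -6.5]
width: 0.231
```

```bash
python3 - <<'E'
from ov import *
f=grab('wrist','w15.png');o=f['obs'];print(o['position'],o['width'],o['force'])
r=nets.landmark_of('wrist','drive_shaft_c');print([(q['p'],onz(f,q['at'],o['position'][2]-6)) for q in r[:2]])
m=nets.cut_out('wrist','drive_shaft_c');print(m[0]['bbox'] if m else None)
z=o['position'][2]-6
if m: b=m[0]['bbox'];print('far end',onz(f,(b[1],b[0]+b[2]/2),z))
E
python3 t.py 498.5 -14.3 150 -.1325
```

```text
[462.3576524  268.94706981 133.82406374] 0.23077866073367445 [ 0.03343967 -0.33809005 -6.52552313]
[(0.62, array([466.49189437, 268.96784369, 127.82406374]))]
[302.5, 61.3, 54.9, 370.3]
far end [573.31817099 258.35211297 127.82406374]
[498.5, -14.3, 150.0, -0.1325] [-15.6  59.6 279.4] [0.047 0.002 0.004]
```

Emit:
jog_arm(
  moves=[
    [[255,-20,55,279,0.047,0,0],[255,-20,55,279,0.047,0,0],[255,-20,55,279,0.047,0,0],[255,-20,55,279,0.047,0,0],[255,-20,55,279,0.047,0,0],[255,-20,55,279,0.047,0,0],[255,-20,55,279,0.047,0,0],[255,-20,55,279,0.047,0,0]],
  ],
)

```text
time_s: 30.15
position: [494.7, -13.7, 155.3]
eef_rot: [1.308, 1.144, -1.309]
force: [-0.0, 0.5, -5.8]
width: 0.227
```

Emit:
jog_arm(
  moves=[
    [[255,20,0,0,0,0,0],[255,40,0,0,0,0,0],[255,40,0,0,0,0,0],[255,40,0,0,0,0,0]],
  ],
)

```text
time_s: 30.55
position: [494.6, -11.8, 115.8]
eef_rot: [1.304, 1.146, -1.306]
force: [0.9, 0.6, -5.6]
width: 0.23
```

```bash
python3 t.py 493.5 -13.6 56 -.1325
python3 - <<'E'
from ov import *
f=grab('wrist','w16.png');o=f['obs'];print(o['position'],o['width'],o['force'])
z=o['position'][2]-6
m=nets.cut_out('wrist','drive_shaft_c')
if m: b=m[0]['bbox'];print('far end',b,onz(f,(b[1],b[0]+b[2]/2),z))
E
```

```text
[493.5, -13.6, 56.0, -0.1325] [59.8 -0.7  2. ] [ 0.002 -0.     0.002]
[494.61610429 -11.75894675 115.81134183] 0.2300705244498039 [ 0.85009348  0.64043669 -5.59377407]
far end [301.2, 65.3, 55.1, 363.5] [603.68495694 -26.68642023 109.81134183]
```

View pics/w16.png

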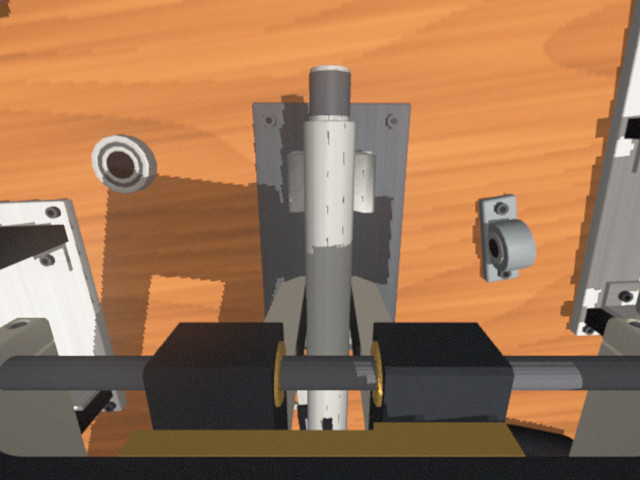

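The shaft is aligned over the Vs (col ~330, blocks symmetric at 296 and 364). Lowering.

Emit:
jog_arm(
  moves=[
    [[255,25,0,2,0,0,0],[255,45,0,2,0,0,0],[255,52,0,2,0,0,0],[255,57,0,2,0,0,0],[255,60,0,2,0,0,0],[255,60,0,2,0,0,0],[255,60,0,2,0,0,0]],
  ],
)

```text
time_s: 31.35
position: [495.5, -15.2, 56.9]
eef_rot: [1.306, 1.143, -1.305]
force: [0.8, 0.7, -5.3]
width: 0.231
```

Emit:
jog_arm(
  moves=[
    [[255,1,-1,-1,0,0,0],[255,2,-1,-1,0,0,0],[255,3,-1,-1,0,0,0],[255,3,-1,-1,0,0,0],[255,3,-1,-1,0,0,0]],
  ],
)

```text
time_s: 31.85
position: [494.4, -13.5, 53.8]
eef_rot: [1.307, 1.143, -1.305]
force: [-2.3, 4.3, 4.4]
width: 0.228
```

Emit:
jog_arm(
  moves=[
    [[120,0.5,0,0,0,0,0],[120,0.5,0,0,0,0,0],[120,0.5,0,0,0,0,0],[120,-20,0,0,0,0,0],[120,-65,0,0,0,0,0],[120,-110,0,0,0,0,0],[57,-150,0,0,0,0,0],[57,-170,0,0,0,0,0]],
  ],
)

```text
time_s: 32.65
position: [495.7, -14.6, 227.2]
eef_rot: [1.308, 1.138, -1.302]
force: [0.2, -0.4, -0.4]
width: 0.655
```

Emit:
jog_arm(
  moves=[
    [[57,-20,30,0,0,0,0],[57,-20,30,0,0,0,0],[57,-20,30,0,0,0,0]],
  ],
)

```text
time_s: 32.95
position: [524.0, -18.1, 243.0]
eef_rot: [1.306, 1.143, -1.306]
force: [-0.1, 0.5, 0.1]
width: 0.77
```

```bash
python3 - <<'E'
from ov import *
np.set_printoptions(precision=1,suppress=True)
f=grab('wrist','w17.png');o=f['obs'];print(o['position'],o['width'],o['force'])
r=nets.landmark_of('wrist','drive_shaft_c');print([(q['p'],onz(f,q['at'],49.6)) for q in r[:2]])
m=nets.cut_out('wrist','drive_shaft_c');b=m[0]['bbox'];print(b)
K=m[0]['mask']
ys,xs=np.nonzero(K);P=[onz(f,(y,xs[ys==y].mean()),49.6) for y in np.unique(ys)[5:-5:6]];P=np.array(P)
p=np.polyfit(P[:,0],P[:,1],1);print('slope',p[0],'y at 498.5',np.polyval(p,498.5),'ends',onz(f,(b[1],xs.mean()),49.6),onz(f,(b[1]+b[3],xs.mean()),49.6))
E
python3 t.py 467.5 -347 200 -.083
```

```text
[524.  -18.1 243. ] 0.7703556399929963 [-0.1  0.5  0.1]
[(0.74, array([501.4, -13.5,  49.6]))]
[315.3, 137.5, 25.8, 195.2]
slope -0.13706294752142364 y at 498.5 -14.162307604475146 ends [603.7 -28.1  49.6] [387.    0.6  49.6]
[467.5, -347.0, 200.0, -0.083] [ 41.8 -11.  333.7] [-0.049 -0.     0.003]
```

The shaft lies in the Vs: slope -0.137, 0.1 mm off the V line, centre within about 3 mm. Now returning the toothed roller.

Emit:
jog_arm(
  moves=[
    [[57,0,-11,334,-0.049,0,0],[57,0,-11,334,-0.049,0,0],[57,0,-11,334,-0.049,0,0],[57,0,-11,334,-0.049,0,0],[57,0,-11,334,-0.049,0,0],[57,0,-11,334,-0.049,0,0],[57,0,-11,334,-0.049,0,0],[57,40,-11,334,-0.049,0,0]],
  ],
)

```text
time_s: 33.9
position: [469.5, -354.4, 206.6]
eef_rot: [1.27, 1.155, -1.273]
force: [-0.1, -0.7, -0.5]
width: 0.776
```

Emit:
jog_arm(
  moves=[
    [[57,45,0,0,0,0,0],[57,60,0,0,0,0,0],[57,60,0,0,0,0,0],[57,60,0,0,0,0,0],[57,60,0,0,0,0,0]],
  ],
)

```text
time_s: 34.4
position: [469.6, -348.0, 144.7]
eef_rot: [1.27, 1.166, -1.27]
force: [0.2, 0.1, -0.0]
width: 0.778
```

```bash
python3 t.py 467.6 -347.1 60.5 -.083
```

```text
[467.6, -347.1, 60.5, -0.083] [84.2 -2.2 -0.9] [ 0.     0.002 -0.002]
```

Emit:
jog_arm(
  moves=[
    [[57,40,-1,-1,0,0,0],[57,70,-1,-1,0,0,0],[57,83,-1,-1,0,0,0],[57,83,-1,-1,0,0,0],[57,83,-1,-1,0,0,0],[57,83,-1,-1,0,0,0]],
  ],
)

```text
time_s: 35.0
position: [469.1, -347.5, 62.2]
eef_rot: [1.269, 1.165, -1.269]
force: [0.3, 0.1, 0.2]
width: 0.776
```

Emit:
jog_arm(
  moves=[
    [[255,0,0,0,0,0,0],[255,0,0,0,0,0,0],[255,0,0,0,0,0,0],[255,0,0,0,0,0,0],[255,0,0,0,0,0,0]],
  ],
)

```text
time_s: 35.5
position: [468.1, -346.8, 60.4]
eef_rot: [1.27, 1.168, -1.27]
force: [-1.2, -1.1, 1.3]
width: 0.477
```

```bash
python3 t.py 467.6 -347.1 60.5 -.083 456.1 222.3 90.5 -.085
```

```text
[467.6, -347.1, 60.5, -0.083] [-0.1 -0.5  0.3] [-0.     0.001 -0.   ]
[456.1, 222.3, 90.5, -0.085] [ -30.5  -59.2 -566.1] [ 0.002  0.001 -0.   ]
```

Emit:
jog_arm(
  moves=[
    [[255,-25,0,0,0,0,0],[255,-70,0,0,0,0,0],[255,-120,0,0,0,0,0],[255,-160,-10,-30,0,0,0],[255,-160,-15,-80,0,0,0],[255,-160,-20,-130,0,0,0],[255,-160,-20,-175,0,0,0],[255,-160,-20,-175,0,0,0]],
  ],
)

```text
time_s: 36.3
position: [461.2, -164.0, 219.2]
eef_rot: [1.269, 1.177, -1.267]
force: [0.0, -1.4, -4.8]
width: 0.474
```

Emit:
jog_arm(
  moves=[
    [[255,0,-39,-391,0,0,0],[255,0,-39,-391,0,0,0],[255,0,-39,-391,0,0,0],[255,0,-39,-391,0,0,0],[255,0,-39,-391,0,0,0],[255,0,-39,-391,0,0,0],[255,0,-39,-391,0,0,0],[255,0,-39,-391,0,0,0]],
  ],
)

```text
time_s: 37.1
position: [455.2, 224.7, 219.3]
eef_rot: [1.269, 1.17, -1.271]
force: [1.0, 0.3, -4.9]
width: 0.477
```

Emit:
jog_arm(
  moves=[
    [[255,30,0,0,0,0,0],[255,60,0,0,0,0,0],[255,60,0,0,0,0,0],[255,60,0,0,0,0,0],[255,60,0,0,0,0,0]],
  ],
)

```text
time_s: 37.6
position: [457.4, 222.3, 161.4]
eef_rot: [1.272, 1.167, -1.269]
force: [-0.3, -0.7, -4.5]
width: 0.479
```

```bash
python3 t.py 456.6 222.3 90.5 -.085
```

```text
[456.6, 222.3, 90.5, -0.085] [70.9 -0.9  0.1] [ 0.001 -0.001 -0.002]
```

Emit:
jog_arm(
  moves=[
    [[255,30,-1,0,0,0,0],[255,55,-1,0,0,0,0],[255,62,-1,0,0,0,0],[255,67,-1,0,0,0,0],[255,70,-1,0,0,0,0],[255,71,-1,0,0,0,0],[255,71,-1,0,0,0,0],[255,71,-1,0,0,0,0]],
  ],
)

```text
time_s: 38.4
position: [456.4, 222.7, 90.7]
eef_rot: [1.272, 1.167, -1.268]
force: [-0.7, -2.9, 5.7]
width: 0.479
```

Emit:
jog_arm(
  moves=[
    [[255,1,0,0,0,0,0],[255,1,0,0,0,0,0]],
  ],
)

```text
time_s: 38.6
position: [456.5, 222.5, 90.5]
eef_rot: [1.272, 1.166, -1.268]
force: [-3.3, -3.9, 13.9]
width: 0.477
```

Seated. Release it, then on to the idler.

Emit:
jog_arm(
  moves=[
    [[57,0,0,0,0,0,0],[57,0,0,0,0,0,0],[57,0,0,0,0,0,0],[57,-20,0,0,0,0,0],[57,-60,0,0,0,0,0],[57,-100,0,0,0,0,0],[57,-120,0,0,0,0,0],[57,-120,0,0,0,0,0]],
  ],
)

```text
time_s: 39.4
position: [457.2, 223.3, 211.4]
eef_rot: [1.275, 1.165, -1.264]
force: [0.5, 0.1, -0.1]
width: 0.776
```

Emit:
jog_arm(
  moves=[
    [[57,0,45,385,0,0,0],[57,0,45,385,0,0,0],[57,0,45,385,0,0,0],[57,0,45,385,0,0,0],[57,0,45,385,0,0,0],[57,0,45,385,0,0,0],[57,0,45,385,0,0,0],[57,0,45,385,0,0,0]],
  ],
)

```text
time_s: 40.2
position: [467.3, -167.3, 206.4]
eef_rot: [1.271, 1.17, -1.272]
force: [0.8, 0.6, 0.2]
width: 0.777
```

Emit:
jog_arm(
  moves=[
    [[57,0,12,45,0,0,0],[57,0,12,87,0,0,0],[57,30,12,87,0,0,0],[57,55,12,87,0,0,0],[57,55,12,87,0,0,0],[57,55,12,87,0,0,0],[57,55,12,87,0,0,0]],
  ],
)

```text
time_s: 40.9
position: [473.4, -252.5, 153.9]
eef_rot: [1.27, 1.168, -1.269]
force: [-1.3, -0.5, 0.8]
width: 0.78
```

```bash
python3 t.py 473.5 -251.2 61 -.083
```

```text
[473.5, -251.2, 61.0, -0.083] [92.9 -0.1 -1.4] [ 0.     0.001 -0.001]
```

Emit:
jog_arm(
  moves=[
    [[57,45,0,-1,0,0,0],[57,80,0,-1,0,0,0],[57,92,0,-1,0,0,0],[57,92,0,-1,0,0,0],[57,92,0,-1,0,0,0],[57,92,0,-1,0,0,0]],
  ],
)

```text
time_s: 41.5
position: [474.2, -252.5, 63.2]
eef_rot: [1.27, 1.165, -1.269]
force: [-0.2, 0.9, -0.0]
width: 0.776
```

Emit:
jog_arm(
  moves=[
    [[255,0,0,0,0,0,0],[255,0,0,0,0,0,0],[255,0,0,0,0,0,0],[255,0,0,0,0,0,0],[255,0,0,0,0,0,0]],
  ],
)

```text
time_s: 42.0
position: [473.0, -250.9, 61.4]
eef_rot: [1.271, 1.169, -1.27]
force: [0.9, 2.7, 3.2]
width: 0.475
```

Emit:
jog_arm(
  moves=[
    [[255,-25,0,0,0,0,0],[255,-70,0,0,0,0,0],[255,-120,0,0,0,0,0],[255,-160,-10,-30,0,0,0],[255,-160,-15,-80,0,0,0],[255,-160,-20,-130,0,0,0],[255,-160,-20,-175,0,0,0],[255,-160,-20,-175,0,0,0]],
  ],
)

```text
time_s: 42.8
position: [465.9, -69.7, 220.1]
eef_rot: [1.268, 1.176, -1.267]
force: [0.4, -0.1, -6.2]
width: 0.48
```

Emit:
jog_arm(
  moves=[
    [[255,0,-39,-391,0,0,0],[255,0,-39,-391,0,0,0],[255,0,-39,-391,0,0,0],[255,0,-39,-391,0,0,0],[255,0,-39,-391,0,0,0],[255,0,-39,-391,0,0,0],[255,0,-39,-391,0,0,0],[255,0,-39,-391,0,0,0]],
  ],
)

```text
time_s: 43.6
position: [460.3, 319.3, 219.8]
eef_rot: [1.268, 1.17, -1.272]
force: [0.2, -0.2, -4.9]
width: 0.48
```

Emit:
jog_arm(
  moves=[
    [[255,30,0,0,0,0,0],[255,60,0,0,0,0,0],[255,60,0,0,0,0,0],[255,60,0,0,0,0,0],[255,60,0,0,0,0,0]],
  ],
)

```text
time_s: 44.1
position: [462.3, 317.3, 162.5]
eef_rot: [1.272, 1.168, -1.269]
force: [0.1, 0.5, -5.4]
width: 0.475
```

```bash
python3 t.py 462.4 318 91 -.085
```

```text
[462.4, 318.0, 91.0, -0.085] [71.5 -0.1 -0.6] [ 0.001 -0.001 -0.002]
```

Emit:
jog_arm(
  moves=[
    [[255,30,0,-0.5,0,0,0],[255,55,0,-0.5,0,0,0],[255,62,0,-0.5,0,0,0],[255,67,0,-0.5,0,0,0],[255,70,0,-0.5,0,0,0],[255,71,0,-0.5,0,0,0],[255,71,0,-0.5,0,0,0],[255,71,0,-0.5,0,0,0]],
  ],
)

```text
time_s: 44.9
position: [462.3, 318.4, 91.7]
eef_rot: [1.273, 1.167, -1.268]
force: [-0.6, -0.7, 1.8]
width: 0.479
```

Emit:
jog_arm(
  moves=[
    [[255,1,0,0,0,0,0],[255,1,0,0,0,0,0]],
  ],
)

```text
time_s: 45.1
position: [462.4, 318.4, 91.5]
eef_rot: [1.273, 1.167, -1.267]
force: [-2.3, -2.6, 10.6]
width: 0.471
```

Seated. Release it, check both rollers, then go to the chock.

Emit:
jog_arm(
  moves=[
    [[57,0,0,0,0,0,0],[57,0,0,0,0,0,0],[57,0,0,0,0,0,0],[57,-20,0,0,0,0,0],[57,-60,0,0,0,0,0],[57,-100,0,0,0,0,0],[57,-150,0,0,0,0,0],[57,-170,30,30,0,0,0]],
  ],
)

```text
time_s: 45.9
position: [488.0, 289.1, 264.5]
eef_rot: [1.272, 1.171, -1.26]
force: [1.1, -0.0, -0.8]
width: 0.776
```

Emit:
jog_arm(
  moves=[
    [[80,-10,55,45,0,0,0],[80,-10,55,45,0,0,0],[80,-10,55,45,0,0,0],[80,-10,55,45,0,0,0]],
  ],
)

```text
time_s: 46.3
position: [539.4, 236.0, 268.6]
eef_rot: [1.271, 1.169, -1.272]
force: [-1.1, 0.2, -0.2]
width: 0.683
```

```bash
python3 - <<'E'
from ov import *
np.set_printoptions(precision=1,suppress=True)
f=grab('wrist','w20.png');o=f['obs'];print(o['position'],o['width'],o['force'])
for t in('idler_roller_c','toothed_roller_c'):
  r=nets.landmark_of('wrist',t);print(t,[(q['p'],onz(f,q['at'],85)) for q in r[:3]])
E=(350,600,170,370);fr=(460.3,269.8,-.085);im=rect(f,85,*E)
for y in(-48,48):draw(im,E,2,fr,box(-92,92,y-8,y+8),(0,0,255))
cv2.imwrite('pics/r20.png',im)
E
python3 t.py 609 -310.5 200 -.083
```

```text
[539.4 236.  268.6] 0.6833520497066883 [-1.1  0.2 -0.2]
idler_roller_c [(0.92, array([469.6, 318.8,  85. ])), (0.92, array([269.7, 356.3,  85. ])), (0.83, array([688.5, 231.5,  85. ]))]
toothed_roller_c [(0.83, array([457.2, 222.4,  85. ]))]
[609.0, -310.5, 200.0, -0.083] [ 68.6 115.  540. ] [0.001 0.    0.001]
```

View pics/r20.png

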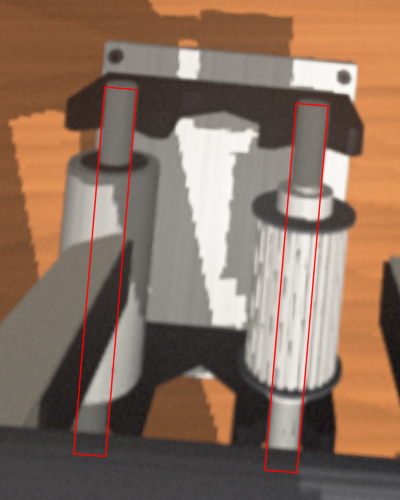

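Both rollers are back on the stand's notch lines, as at the start. Now the chock.

Emit:
jog_arm(
  moves=[
    [[80,0,75,370,0,0,0],[80,0,75,370,0,0,0],[80,0,75,370,0,0,0],[80,0,75,370,0,0,0],[80,0,75,370,0,0,0],[80,0,75,370,0,0,0],[80,0,75,370,0,0,0],[80,0,75,370,0,0,0]],
  ],
)

```text
time_s: 47.25
position: [583.6, -141.3, 268.9]
eef_rot: [1.27, 1.168, -1.271]
force: [0.4, 1.0, 0.1]
width: 0.686
```

Emit:
jog_arm(
  moves=[
    [[80,0,40,170,0,0,0],[80,0,40,170,0,0,0],[80,0,40,170,0,0,0],[80,0,40,170,0,0,0],[80,50,40,170,0,0,0],[80,100,40,170,0,0,0],[80,100,40,170,0,0,0],[80,100,40,170,0,0,0]],
  ],
)

```text
time_s: 48.05
position: [609.4, -310.2, 169.1]
eef_rot: [1.269, 1.172, -1.27]
force: [-0.0, -0.0, 2.0]
width: 0.687
```

Emit:
jog_arm(
  moves=[
    [[80,30,0,0,0,0,0],[80,30,0,0,0,0,0],[80,30,0,0,0,0,0]],
  ],
)

```text
time_s: 48.35
position: [610.5, -311.6, 142.0]
eef_rot: [1.27, 1.166, -1.269]
force: [0.5, -0.2, 0.9]
width: 0.684
```

```bash
python3 t.py 609 -310.7 64 -.083;python3 - <<'E'
from ov import *
f=grab('wrist','w21.png');o=f['obs'];print(o['position'],o['width'],o['force'])
r=nets.landmark_of('wrist','chock_c');print([(q['p'],onz(f,q['at'],56)) for q in r[:2]])
E
```

```text
[609.0, -310.7, 64.0, -0.083] [77.9 -1.8 -0.9] [ 0.001  0.002 -0.003]
[ 610.51449443 -311.60676539  141.95379947] 0.6839050710005515 [ 0.53231693 -0.16458562  0.88488516]
[]
```

Emit:
jog_arm(
  moves=[
    [[80,35,-1,-1,0,0,0],[80,65,-1,-1,0,0,0],[80,76,-1,-1,0,0,0],[80,76,-1,-1,0,0,0],[80,76,-1,-1,0,0,0],[80,76,-1,-1,0,0,0]],
  ],
)

```text
time_s: 49.05
position: [609.7, -311.4, 65.5]
eef_rot: [1.27, 1.165, -1.269]
force: [-0.1, -0.3, 0.3]
width: 0.689
```

Emit:
jog_arm(
  moves=[
    [[255,0,0,0,0,0,0],[255,0,0,0,0,0,0],[255,0,0,0,0,0,0],[255,0,0,0,0,0,0],[255,0,0,0,0,0,0],[255,0,0,0,0,0,0],[255,0,0,0,0,0,0]],
  ],
)

```text
time_s: 49.75
position: [608.4, -310.5, 63.2]
eef_rot: [1.27, 1.169, -1.27]
force: [-0.3, 0.6, 0.4]
width: 0.267
```

```bash
python3 t.py 459.3 269.9 143 -.085
```

```text
[459.3, 269.9, 143.0, -0.085] [ -79.8 -196.9 -566. ] [ 0.002 -0.     0.   ]
```

Emit:
jog_arm(
  moves=[
    [[255,-25,0,0,0,0,0],[255,-75,0,0,0,0,0],[255,-125,0,0,0,0,0],[255,-170,-10,-15,0,0,0],[255,-170,-30,-60,0,0,0],[255,-170,-50,-105,0,0,0],[255,-170,-65,-150,0,0,0],[255,-170,-65,-170,0,0,0]],
  ],
)

```text
time_s: 50.55
position: [555.7, -131.7, 233.4]
eef_rot: [1.269, 1.172, -1.269]
force: [0.4, -0.7, -1.5]
width: 0.268
```

Emit:
jog_arm(
  moves=[
    [[255,0,-100,-300,0,0,0],[255,0,-100,-300,0,0,0],[255,0,-100,-300,0,0,0],[255,0,-100,-300,0,0,0],[255,0,-100,-300,0,0,0],[255,0,-100,-300,0,0,0],[255,0,-100,-300,0,0,0],[255,0,-100,-300,0,0,0]],
  ],
)

```text
time_s: 51.35
position: [481.9, 174.1, 233.1]
eef_rot: [1.267, 1.172, -1.267]
force: [-0.4, -0.1, -1.1]
width: 0.267
```

Emit:
jog_arm(
  moves=[
    [[255,0,-33,-48,0,0,0],[255,0,-33,-96,0,0,0],[255,20,-33,-96,0,0,0],[255,50,-33,-96,0,0,0],[255,50,-33,-96,0,0,0],[255,50,-33,-96,0,0,0],[255,50,-33,-96,0,0,0]],
  ],
)

```text
time_s: 52.05
position: [459.5, 269.5, 184.6]
eef_rot: [1.273, 1.167, -1.269]
force: [0.1, -0.5, -1.4]
width: 0.268
```

```bash
python3 t.py 458.5 269.7 142 -.085
```

```text
[458.5, 269.7, 142.0, -0.085] [42.6 -1.1 -0.1] [ 0.    -0.001 -0.002]
```

Emit:
jog_arm(
  moves=[
    [[255,15,-0.5,0,0,0,0],[255,28,-0.5,0,0,0,0],[255,34,-0.5,0,0,0,0],[255,38,-0.5,0,0,0,0],[255,40,-0.5,0,0,0,0],[255,40,-0.5,0,0,0,0],[255,40,-0.5,0,0,0,0],[255,40,-0.5,0,0,0,0]],
  ],
)

```text
time_s: 52.85
position: [457.9, 270.2, 143.6]
eef_rot: [1.271, 1.168, -1.27]
force: [-0.0, 0.4, -1.2]
width: 0.268
```

Emit:
jog_arm(
  moves=[
    [[255,0,0,0,0,0,0],[255,1,0,0,0,0,0],[255,1,0,0,0,0,0]],
  ],
)

```text
time_s: 53.15
position: [457.8, 270.2, 142.3]
eef_rot: [1.271, 1.169, -1.27]
force: [0.7, 0.1, -0.3]
width: 0.271
```

Near contact now. Small increments until it takes load.

Emit:
jog_arm(
  moves=[
    [[255,1,0,0,0,0,0],[255,1,0,0,0,0,0],[255,1,0,0,0,0,0]],
  ],
)

```text
time_s: 53.45
position: [457.9, 270.4, 141.8]
eef_rot: [1.271, 1.169, -1.269]
force: [-1.5, 0.8, 4.9]
width: 0.268
```

Emit:
jog_arm(
  moves=[
    [[90,0,0,0,0,0,0],[90,0,0,0,0,0,0],[90,0,0,0,0,0,0],[90,0,0,0,0,0,0],[90,-20,0,0,0,0,0],[90,-60,0,0,0,0,0],[90,-100,0,0,0,0,0],[90,-145,0,0,0,0,0]],
  ],
)

```text
time_s: 54.25
position: [457.1, 269.8, 286.8]
eef_rot: [1.269, 1.17, -1.272]
force: [0.6, 1.0, -0.5]
width: 0.649
```

Emit:
jog_arm(
  moves=[
    [[57,-55,88,0,0,0,0],[57,-55,88,0,0,0,0],[57,-55,88,0,0,0,0],[57,-55,88,0,0,0,0],[57,-55,88,0,0,0,0]],
  ],
)

```text
time_s: 54.75
position: [544.1, 262.7, 339.6]
eef_rot: [1.268, 1.171, -1.273]
force: [0.8, -0.4, -0.2]
width: 0.778
```

Run:
```python
from ov import *
np.set_printoptions(precision=1,suppress=True)
f=grab('wrist','w30.png');o=f['obs'];print(o['position'],o['width'],o['force'])
for t,z in dict(chock_c=135,idler_roller_c=85,toothed_roller_c=85,v_blocks=0,drive_shaft_c=49.6).items():
  print(t,[(q['p'],onz(f,q['at'],z)) for q in nets.landmark_of('wrist',t)[:3]])
# compare with start picture, orthophoto chock top plane
import cv2
a=cv2.imread('pics/top0.png');g=grab('top','top1.png')
for n,h in(('scene',None),('top',g)):
    h=h or grab(n,n+'1.png')
    for t,z in dict(chock_c=135,toothed_roller_c=85,drive_shaft_c=49.6,ball_bearing_c=6,pillow_block_c=19).items():
        q=nets.landmark_of(n,t);print(n,t,[(np.array(x['at']),onz(h,x['at'],z)) for x in q[:1]])
A=cv2.imread('pics/top0.png').astype(int);B=cv2.imread('pics/top1.png').astype(int)
d=np.abs(A-B).sum(2)[205:305,200:290];print('stand diff px',(d>90).sum(),'of',d.size)
# template: shift of the chock region between start and now
for n,(r0,r1,c0,c1) in dict(top=(233,268,216,262),scene=(240,285,385,432)).items():
    A=cv2.imread(f'pics/{n}0.png');B=cv2.imread(f'pics/{n}1.png')
    res=cv2.matchTemplate(B[r0-15:r1+15,c0-15:c1+15],A[r0:r1,c0:c1],cv2.TM_CCOEFF_NORMED);print(n,cv2.minMaxLoc(res)[1::2],'(15,15)=no shift')
```

```text
[544.1 262.7 339.6] 0.7780402199741051 [ 0.8 -0.4 -0.2]
chock_c [(0.71, array([451.9, 271.8, 135. ]))]
idler_roller_c [(0.94, array([464.9, 315.2,  85. ])), (0.9, array([611.3, 455.8,  85. ])), (0.71, array([690.5, 237.1,  85. ]))]
toothed_roller_c [(0.55, array([457.5, 219. ,  85. ]))]
v_blocks [(0.62, array([ 480.7, -170.3,    0. ])), (0.58, array([496. , -17.1,   0. ]))]
drive_shaft_c [(0.69, array([501.4,  -9.1,  49.6]))]
scene chock_c [(array([256.1, 409. ]), array([457.1, 267.8, 135. ]))]
scene toothed_roller_c [(array([268.7, 381.2]), array([458.3, 220.6,  85. ]))]
scene drive_shaft_c [(array([270.2, 263.9]), array([491.1, -16.6,  49.6]))]
scene ball_bearing_c [(array([330.6, 322.1]), array([577. , 128.6,   6. ]))]
scene pillow_block_c [(array([262.9, 206.9]), array([ 478.3, -154.9,   19. ]))]
top chock_c []
top toothed_roller_c [(array([253.6, 262.2]), array([455.4, 221. ,  85. ]))]
top drive_shaft_c [(array([238.2, 362.3]), array([500.1, -10.2,  49.6]))]
top ball_bearing_c [(array([207.2, 304. ]), array([583.2, 131.7,   6. ]))]
top pillow_block_c [(array([249.7, 418.1]), array([ 478.8, -148.3,   19. ]))]
stand diff px 4616 of 9000
top (0.26439666748046875, (17, 15)) (15,15)=no shift
scene (0.7148362398147583, (15, 14)) (15,15)=no shift
```

Run:
```python
from ov import *
np.set_printoptions(precision=2,suppress=True)
f=grab('wrist','w31.png');f0=dict(f);f0['image']=cv2.imread('pics/w2.png')[:,:,::-1]
f0['obs']=dict(position=np.array([547.4,265.6,340.7]),eef_rot=np.array([1.21,1.208,-1.211]))
print(f['obs']['position'])
E=(405,515,215,325)
for z,(r0,r1,c0,c1) in {149:(60,160,70,150),109:(50,150,50,170)}.items():
    A,B=[cv2.Canny(cv2.GaussianBlur(rect(q,z,*E),(5,5),0),30,80) for q in(f0,f)]
    A,B=[cv2.GaussianBlur(q,(7,7),2) for q in(A,B)]
    res=cv2.matchTemplate(B[r0-30:r1+30,c0-30:c1+30],A[r0:r1,c0:c1],cv2.TM_CCOEFF_NORMED);_,v,_,l=cv2.minMaxLoc(res);print(z,'edge',v,'dx',-(l[1]-30)/2,'dy',-(l[0]-30)/2)
    A,B=[rect(q,z,*E) for q in(f0,f)]
    res=cv2.matchTemplate(B[r0-30:r1+30,c0-30:c1+30],A[r0:r1,c0:c1],cv2.TM_CCOEFF_NORMED);_,v,_,l=cv2.minMaxLoc(res);print(z,'rgb',v,'dx',-(l[1]-30)/2,'dy',-(l[0]-30)/2)
# chock outline by hue in both
for q in(f0,f):
    im=rect(q,109,*E);h=cv2.cvtColor(im,cv2.COLOR_BGR2HSV)
    m=((h[:,:,0]>14)&(h[:,:,0]<28)&(h[:,:,1]>60)).astype(np.uint8);m=cv2.morphologyEx(m,cv2.MORPH_OPEN,np.ones((7,7)))
    c=max(cv2.findContours(m,0,2)[0],key=cv2.contourArea);b=cv2.boundingRect(c);r=cv2.minAreaRect(c);print('wood bbox mm',E[1]-b[1]/2,E[1]-(b[1]+b[3])/2,E[3]-b[0]/2,E[3]-(b[0]+b[2])/2,r)
```

```text
[545.43 262.75 341.18]
149 edge 0.6172360181808472 dx -2.5 dy 0.0
149 rgb 0.9443233013153076 dx -2.5 dy -0.5
109 edge 0.533913254737854 dx -3.0 dy 1.0
109 rgb 0.8998311758041382 dx -3.0 dy 0.5
wood bbox mm 491.0 415.0 312.0 227.5 ((109.41910552978516, 124.34944152832031), (162.45538330078125, 148.89767456054688), 5.440331935882568)
wood bbox mm 488.0 412.0 312.0 227.5 ((108.93103790283203, 130.3275909423828), (162.18783569335938, 148.48533630371094), 4.763641834259033)
```

```bash
python3 -c "
from h import *
o=manip.get_obs();print(o['time_s'],o['force']);print(close_job())"
```

```text
55.7 [-0.71813045 -0.52541006 -0.12020185]
the job is handed in; nothing more can be done
None
```

The job is done and handed in at 55.7 s of the allowed 128 s. The chock went to the spare cradle's flat end, both rollers into its notches, and the shaft onto the V-blocks. Then each roller went back to its own notch (idler at +y, toothed at −y) and the chock back between them.

My last checks, from the cameras:
- **Chock:** it sits about 3 mm from its start along x and 0–1 mm in y, turned less than 1° (limits 15 mm and 0.2 rad). The network's own chock readings disagreed: they put it 4–7 mm off in x and up to 6 mm off in y, and the top camera gave none. I trusted the picture match.
- **Rollers:** both lie on the start notch lines within about 2 mm, judged by eye on the overlay before the chock went back. Network readings at the end put the toothed roller within about 4 mm; the idler was read within about 3 mm by the wrist camera alone.
- **Shaft:** after release it was 0.1 mm off the V line and 0.005 rad out, centre within about 3 mm. I did not repeat that fit at the end; the last network readings there scatter by several mm, more than the 6 mm limit across can be judged by.
- **Bystanders:** network readings of the ball bearing and pillow block differ from the start by no more than about 9 mm, which is within their scatter. The limit is 30 mm.

One thing was off: when I first set the chock down I pressed with about 35 N at the wrist before release, because contact came about 7 mm higher than I expected. The limit for the wrist is 120 N. I did not find the cause.

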